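# Sort the returned books into their colour trays

### The arm

A 7-joint arm with a two-finger parallel gripper is mounted at the origin on the work surface. World frame = base frame: x ahead of the robot, y to its left, z up, the work surface at z = 0. Lengths are in m, angles in rad, forces in N, time in s.
With the tool pointing down it reaches from about 0.35 to 0.9 m from the base axis. Payload 8.1 kg.
Tool frame: the origin (TCP) lies on the mounting face of the last link; the fingertips stand 173 mm ahead of it and the grasp point (between the pads) lies 155 mm ahead of it; x points along the fingers, y is the direction in which the jaws open and shut, and the axes are right-handed (so a half turn about x gives the same grasp; the last joint's range is limited). The gripper opens to 85 mm and grips with 20 to 120 N. Pads are 22 mm wide; open, the fingers measure 114 mm over their backs; the gripper's body (76 mm by 85 mm) begins 54 mm behind the grasp point. The pads swing forward as they close: fully open they stand 13 mm farther back than shut.
Start: joints at [-1.307, 0.434, 0.025, 1.573, -0.012, 1.134, -0.075], TCP at [0.224, 0.583, 0.405] pointing down, gripper open.
Joint ranges: [-2.62, 2.62], [-0.44, 2.09], [-1.27, 1.32], [0.08, 2.57], [-1.32, 4.46], [0.12, 2], [-2.74, 2.74]. Speed limits (rad/s): [2.22, 2.22, 3.01, 3.01, 3.14, 3.14, 3.14].

### API

Orientations are given as a rotation vector (axis times angle).
In Python, from bench import get_obs, grab_frame, sign_off gives the robot as it stands.
- The arm moves only by the tool play_rows, never from a script. Its argument "targets" is a list of rows, each an object of numbers: "x", "y", "z": the shift along the world's x, y, z in m; "twist": the turn about the world's z in degrees. In form: [{"x": .., "y": .., "z": .., "twist": ..}, ...]. A call has 1 to 5 rows; each row is the pose to reach, as a shift and turn from the pose measured when the call began; what a row does not reach only later rows make up. A row lasts 1/8 s, in which the tool goes at most 62.5 mm and 10.7 degrees, less where a joint would pass 70% of its speed; a pose out of reach is approached as far as the arm can. A call with a gripper value outside its range is refused whole. "hand" is the closure in counts, from 0 (fully open) to 255 (shut), set as the call begins (left out, the last holds). The fingers move at their own pace and stop on an object; "newtons" is the grip in N (left out, the last holds). Time passes only in rows, so rows that repeat a pose let the fingers close. It gives the time, the measured TCP pose, the force and the opening at its end, in the units of the state.
- get_obs(): the state, without advancing time (a new reading comes with each control period).
- grab_frame(name): name is "scene" or "top" or "wrist"; returns a dict with "image" (384x512x3 uint8, red, green, blue), "intrinsics" (3x3 intrinsics, pixels), "k1" (the pictures are not rectified: a ray, as slopes to the right and down, at radius r is drawn at 1 + k1 r^2 times it, then the intrinsics apply), "rvec" (rotation vector, rad) and "tvec" (3), from world to camera coordinates, as OpenCV has them. Camera axes: x right, y down, z forward; pixel columns grow to the right and rows downward; lengths in m; the calibration is good to about 2 mm. A picture is of the moment at which its call begins. There is no depth.
- sign_off(): hands the job in, once; it reports no verdict.
The state is a dict: "time_s": time; "joint_positions": joint angles; "qd": joint speeds; "tau": joint torques, N m; "tool_pos": TCP position; "ee_rot": TCP orientation; "force": force on the tool from outside, world axes, zero at the start; "moment": the same for the moment, N m; "opening": finger opening in m.
Only numpy, scipy, OpenCV 4.12 (cv2) and the standard library are available. Lean on these libraries where they do the work, as an engineer would, in place of code of your own. Each camera call takes 0.05 s, during which the arm holds its last target.

### The job

Sort the four returned books on the library desk: stand each one, spine up, in the tray of its own colour, all the way down on the tray's floor and free-standing. Lower each book into its tray before letting go, do not drop or knock over any book, and leave the mug and the stapler where they are.

Things in the scene. Friction and masses are not known exactly. Their poses are not given: they have to be found in the camera images.
- book_red: small thick red hardback, a loose rigid block 130 mm long (its x), 40 mm thick (its y), 100 mm tall (its z), 0.2 to 0.42 kg, standing on its fore-edge with the red spine on top. Origin: centre of its underside; x along the spine, y across the thickness, z up towards the spine. Grasp it from above across the 40 mm.
- book_blue: small thick blue hardback, a loose rigid block 130 mm long (its x), 40 mm thick (its y), 100 mm tall (its z), 0.2 to 0.42 kg, standing on its fore-edge with the blue spine on top. Origin: centre of its underside; x along the spine, y across the thickness, z up towards the spine. Grasp it from above across the 40 mm.
- book_green: small thick green hardback, a loose rigid block 130 mm long (its x), 40 mm thick (its y), 100 mm tall (its z), 0.2 to 0.42 kg, standing on its fore-edge with the green spine on top. Origin: centre of its underside; x along the spine, y across the thickness, z up towards the spine. Grasp it from above across the 40 mm.
- book_yellow: small thick yellow hardback, a loose rigid block 130 mm long (its x), 40 mm thick (its y), 100 mm tall (its z), 0.2 to 0.42 kg, standing on its fore-edge with the yellow spine on top. Origin: centre of its underside; x along the spine, y across the thickness, z up towards the spine. Grasp it from above across the 40 mm.
- slot_red: red plastic sorting tray, open on top, fixed to the desk: outside 158 mm long (its x), 68 mm wide (its y), 40 mm high; walls and floor 4 mm, so the inside is 150 x 60 mm with its floor 4 mm above the desk. A book stands in it lengthwise, either end first, its top 60 mm above the walls. Origin: centre of its underside on the desk; z up.
- slot_blue: blue plastic sorting tray, open on top, fixed to the desk: outside 158 mm long (its x), 68 mm wide (its y), 40 mm high; walls and floor 4 mm, so the inside is 150 x 60 mm with its floor 4 mm above the desk. A book stands in it lengthwise, either end first, its top 60 mm above the walls. Origin: centre of its underside on the desk; z up.
- slot_green: green plastic sorting tray, open on top, fixed to the desk: outside 158 mm long (its x), 68 mm wide (its y), 40 mm high; walls and floor 4 mm, so the inside is 150 x 60 mm with its floor 4 mm above the desk. A book stands in it lengthwise, either end first, its top 60 mm above the walls. Origin: centre of its underside on the desk; z up.
- slot_yellow: yellow plastic sorting tray, open on top, fixed to the desk: outside 158 mm long (its x), 68 mm wide (its y), 40 mm high; walls and floor 4 mm, so the inside is 150 x 60 mm with its floor 4 mm above the desk. A book stands in it lengthwise, either end first, its top 60 mm above the walls. Origin: centre of its underside on the desk; z up.
- mug: bystander: white ceramic mug, loose, rim radius 40 mm, 95 mm high, handle towards its +y; origin at the centre of its underside
- stapler: bystander: black stapler, loose, 150 mm long (its x), 40 mm wide, about 60 mm high; origin at the centre of its underside

How it is judged:
By the outcome, as a careful person would: the job done as asked, in the order asked, and still so for the second after the job is handed in, with the robot touching nothing.
It also fails if it takes over 115 s, if anything falls off the work surface, if the arm or the gripper's body presses on something with over 40 N, if the wrist force passes 120 N, or if a joint passes its speed limit or range.

## Working session

There is one attempt and no reset: what is moved stays moved. The work goes in short steps, Python scripts to look and compute and a tool call to move; the robot and the scene stay as the last step left them, time stands still between calls to the robot, and variables do not carry over. Pictures are saved under pics/ and viewed, and the job is handed in when it is done.

Besides the shell and the picture viewer there is one more tool, called by a JSON object that holds its "name" and its "arguments", one argument or row to a line. play_rows: Moves the arm, as the interface text tells. Its arguments: {"type":"object","properties":{"targets":{"type":"array","items":{"type":"object","properties":{"x":{"type":"number"},"y":{"type":"number"},"z":{"type":"number"},"twist":{"type":"number"}}}},"hand":{"type":"number"},"newtons":{"type":"number"}},"required":["targets"]}

```bash
ls; mkdir -p pics
python3 - <<'E'
from bench import get_obs, grab_frame
import cv2
o=get_obs(); print(o)
for n in ("scene","top"):
    f=grab_frame(n); cv2.imwrite(f"pics/{n}0.png",f["image"][:,:,::-1]); print(n,f["intrinsics"],f["k1"],f["rvec"],f["tvec"])
E
```

```text
pics
{'time_s': 0.0, 'joint_positions': array([-1.30658237,  0.43519413,  0.02493234,  1.57412504, -0.01164211,
        1.13399109, -0.07508457]), 'qd': array([-1.84217127e-04,  1.30706846e-03, -1.24646752e-03,  2.12886915e-05,
        5.00520107e-04, -4.10799826e-04,  1.33480707e-05]), 'tau': array([-4.79615010e-04, -6.70487738e+01,  1.02456942e+00, -3.16215670e+01,
        1.54408836e-02,  1.24584933e-02,  1.87922006e-05]), 'tool_pos': array([0.22406824, 0.58318901, 0.40393239]), 'ee_rot': array([ 0.2866074 ,  1.55176548, -0.28906971]), 'force': array([0.65282732, 0.18317036, 0.85639849]), 'moment': array([ 0.01137659, -0.01853993,  0.02738469]), 'opening': 0.08565293534699359}
scene [[367.34780556   0.         252.66123171]
 [  0.         367.34780556 186.41786472]
 [  0.           0.           1.        ]] -0.1125728011654348 [ 0.70615736  2.59792739 -1.18630914] [ 0.4930121  -0.16626112  1.39447738]
top [[429.50940264   0.         259.46197403]
 [  0.         429.50940264 197.88752036]
 [  0.           0.           1.        ]] -0.14692288799862735 [ 2.15015961 -2.16822763  0.16235771] [-0.0244599   0.56973263  1.34023616]
```

View pics/top0.png

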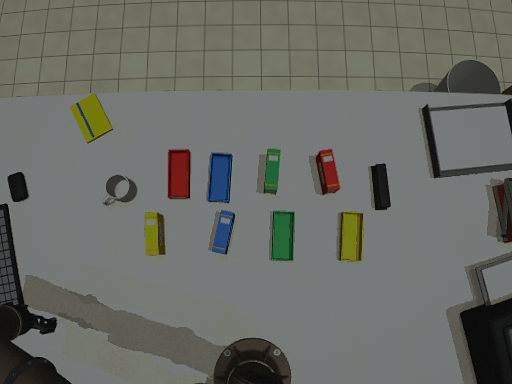

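View pics/scene0.png

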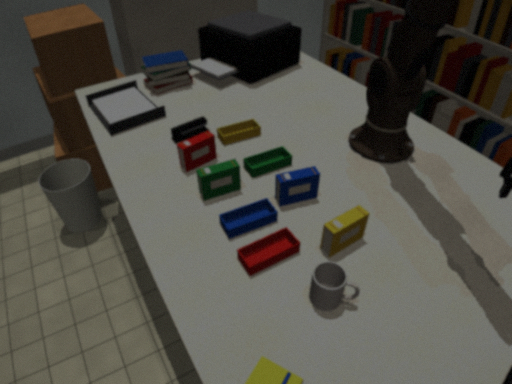

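The top view shows four books: yellow (152,233), blue (223,232), green (272,170) and red (328,171). The trays are red (179,174), blue (220,177), green (283,235) and yellow (350,236). The mug is at (118,188) and the stapler at (380,186). I'll zoom in and measure next.

Run:
```python
import cv2
im=cv2.imread("pics/top0.png")[130:280,80:410]
im=cv2.convertScaleAbs(im,alpha=1.5)
cv2.imwrite("pics/topzoom.png",cv2.resize(im,(792,360),interpolation=cv2.INTER_CUBIC))
im=cv2.imread("pics/scene0.png")[110:310,160:380]
im=cv2.convertScaleAbs(im,alpha=1.5)
cv2.imwrite("pics/scenezoom.png",cv2.resize(im,(660,600),interpolation=cv2.INTER_CUBIC))
```

```text
(no output)
```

View pics/topzoom.png

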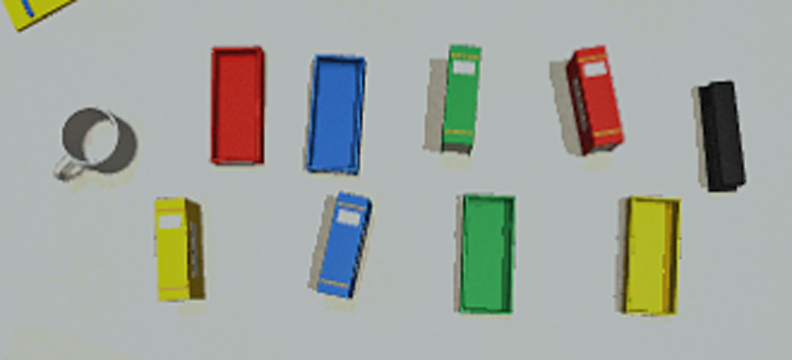

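View pics/scenezoom.png

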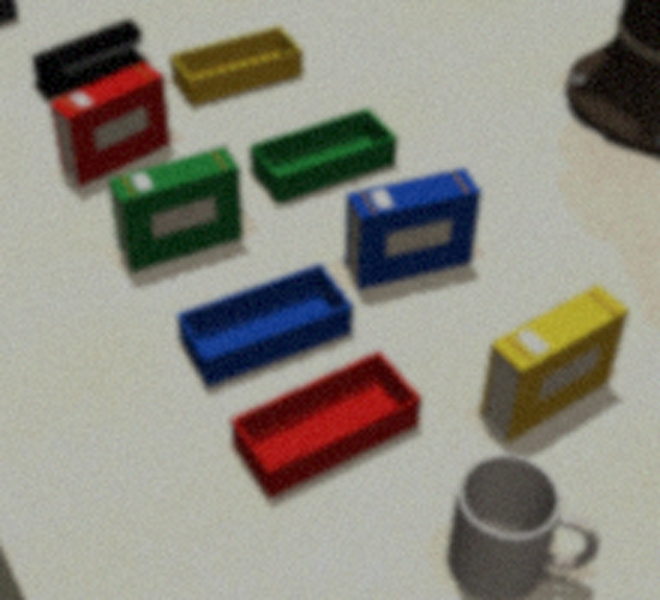

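```bash
cat > h.py <<'E'
import cv2, numpy as np
from bench import get_obs, grab_frame
def cam(f):
    R=cv2.Rodrigues(np.array(f["rvec"],float))[0]; t=np.array(f["tvec"],float).reshape(3)
    return R,t,-R.T@t
def toplane(f,pts,z):
    R,t,C=cam(f); d=np.array([f["k1"],0,0,0,0.])
    # opencv distortion: 1+k1 r^2, same convention
    u=cv2.undistortPoints(np.asarray(pts,float).reshape(-1,1,2),np.array(f["intrinsics"]),d,criteria=None) if False else cv2.undistortPointsIter(np.asarray(pts,float).reshape(-1,1,2),np.array(f["intrinsics"]),d,np.eye(3),np.eye(3),(3,50,1e-9))
    u=u.reshape(-1,2)
    w=np.c_[u,np.ones(len(u))]@R
    s=(z-C[2])/w[:,2]
    return C+w*s[:,None]
def proj(f,P):
    return cv2.projectPoints(np.asarray(P,float).reshape(-1,1,3),np.array(f["rvec"],float),np.array(f["tvec"],float),np.array(f["intrinsics"]),np.array([f["k1"],0,0,0,0.]))[0].reshape(-1,2)
HUE={"red":None,"yellow":(22,35),"green":(45,80),"blue":(100,125)}
def mask(im,c,vmin=0,smin=110):
    h=cv2.cvtColor(im,cv2.COLOR_RGB2HSV)
    H=h[...,0]
    m=((H<8)|(H>172)) if c=="red" else (H>=HUE[c][0])&(H<=HUE[c][1])
    return (m&(h[...,1]>smin)&(h[...,2]>vmin)).astype(np.uint8)
def rect(P):
    (c,s,a)=cv2.minAreaRect((P[:,:2]*1000).astype(np.float32))
    if s[0]<s[1]: s=s[::-1]; a+=90
    a=(a+90)%180-90
    return np.round(np.r_[c],1),np.round(s,1),round(a,1)
E
python3 - <<'E'
from h import *
f=grab_frame("top"); print(cam(f)[2])
im=f["image"]
hsv=cv2.cvtColor(im,cv2.COLOR_RGB2HSV)
for c in HUE:
  for vm in (40,80,110,140):
    m=mask(im,c,vm)
    cs,_=cv2.findContours(m,cv2.RETR_EXTERNAL,cv2.CHAIN_APPROX_NONE)
    for k in cs:
        if cv2.contourArea(k)<200: continue
        x,y,w,h=cv2.boundingRect(k)
        if y<130 or y>280: continue
        k=k.reshape(-1,2)
        print(c,vm,(x,y,w,h),"z.1",*rect(toplane(f,k,.1)),"z.04",*rect(toplane(f,k,.04)))
E
```

```text
[ 0.38501819 -0.00663806  1.40468625]
red 40 (168, 150, 22, 49) z.1 [639.1 222.2] [151.8  66.1] 1.0 z.04 [650.8 232.7] [158.8  69.1] 1.0
red 40 (316, 149, 24, 46) z.1 [ 643.7 -239. ] [136.7  56.4] 9.7 z.04 [ 655.6 -249.7] [142.9  59. ] 9.7
red 80 (321, 154, 18, 31) z.1 [ 649.5 -247.3] [94.2 38.1] 9.9 z.04 [ 661.6 -258.4] [98.5 39.8] 9.9
red 80 (168, 150, 21, 48) z.1 [640.5 223.8] [149.1  63. ] 1.0 z.04 [652.2 234.4] [155.9  65.9] 1.0
red 110 (321, 154, 18, 31) z.1 [ 649.6 -247.7] [94.2 37. ] 9.6 z.04 [ 661.8 -258.7] [98.5 38.7] 9.6
red 110 (171, 153, 17, 44) z.1 [636.7 220.3] [134.8  49.8] 0.9 z.04 [648.3 230.7] [141.   52.1] 0.9
yellow 40 (145, 213, 20, 42) z.1 [454.8 294.2] [127.7  57.3] 3.6 z.04 [458. 308.] [133.6  59.9] 3.6
yellow 40 (339, 212, 25, 49) z.1 [ 441.5 -308.2] [149.6  70.9] -3.9 z.04 [ 444.1 -322.1] [156.5  74.2] -3.9
yellow 80 (145, 213, 14, 42) z.1 [454.3 303.2] [127.3  39. ] 3.0 z.04 [457.5 317.5] [133.2  40.8] 3.0
yellow 80 (341, 212, 23, 49) z.1 [ 441.1 -310.8] [149.2  65.6] -3.9 z.04 [ 443.7 -324.8] [156.1  68.6] -3.9
yellow 110 (341, 214, 16, 47) z.1 [ 437.4 -3
[... 497 characters left out ...]
, 15, 41) z.1 [651.8 -67.9] [126.8  39.1] -5.3 z.04 [664.1 -70.8] [132.7  40.9] -5.3
blue 40 (212, 210, 23, 44) z.1 [458.5  82.5] [128.1  45.1] -12.1 z.04 [461.8  86.6] [134.   47.1] -12.1
blue 40 (208, 153, 24, 50) z.1 [627.2  94.3] [152.5  66.8] -3.9 z.04 [638.3  98.9] [159.5  69.9] -3.9
blue 80 (212, 210, 22, 44) z.1 [458.9  85.1] [128.2  39.2] -12.5 z.04 [462.3  89.3] [134.1  41. ] -12.5
blue 80 (208, 153, 24, 49) z.1 [628.4  95.3] [150.1  64.6] -3.9 z.04 [639.6 100. ] [157.   67.5] -3.9
blue 110 (214, 215, 18, 34) z.1 [459.2  84.9] [94.7 38. ] -12.5 z.04 [462.7  89.1] [99.  39.7] -12.5
blue 110 (210, 158, 18, 43) z.1 [622.4  95.9] [131.9  47.1] -4.0 z.04 [633.4 100.6] [137.9  49.2] -4.0
```

```bash
cat >> h.py <<'E'
def yaw(o):
    R=cv2.Rodrigues(np.array(o["ee_rot"]))[0]
    return R,np.degrees(np.arctan2(R[1,1],R[0,1]))
def st():
    o=get_obs(); R,y=yaw(o)
    print("t",round(o["time_s"],2),"pos",np.round(o["tool_pos"],4),"jawyaw",round(y,2),"xdir",np.round(R[:,0],3),"F",np.round(o["force"],1),"open",round(o["opening"],4),"q7",np.round(o["joint_positions"],2))
    return o
def look(n,name):
    f=grab_frame(n); cv2.imwrite(f"pics/{name}.png",f["image"][:,:,::-1]); return f
E
python3 - <<'E'
from h import *
st(); f=look("wrist","w0"); print(cam(f)[2])
E
```

```text
t 0.15 pos [0.2241 0.5833 0.4041] jawyaw 68.98 xdir [-0.    -0.001 -1.   ] F [-0.1  0.1  0.6] open 0.0854 q7 [-1.31  0.44  0.02  1.57 -0.01  1.13 -0.08]
[0.15965656 0.60715394 0.37233512]
```

View pics/w0.png

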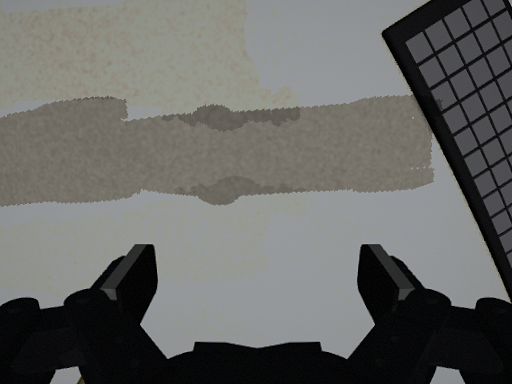

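The wrist view shows the open fingers at the bottom (140,260 and 375,260) and only desk and keyboard beyond. I'll move above the yellow book.

{"name": "play_rows", "arguments": {
  "targets": [
    {"x": 0.23,"y": -0.28,"z": 0,"twist": 24},
    {"x": 0.23,"y": -0.28,"z": 0,"twist": 24},
    {"x": 0.23,"y": -0.28,"z": 0,"twist": 24},
    {"x": 0.23,"y": -0.28,"z": 0,"twist": 24},
    {"x": 0.23,"y": -0.28,"z": 0,"twist": 24}
  ],
  "hand": 0,
  "newtons": 50
}}

```text
time_s: 0.82
tool_pos: [0.4235, 0.3401, 0.4044]
ee_rot: [-0.041, 1.57, 0.04]
force: [0.5, 1.3, -0.3]
opening: 0.0854
```

{"name": "play_rows", "arguments": {
  "targets": [
    {"x": 0.0,"y": 0.0,"z": 0,"twist": 0}
  ]
}}

```text
time_s: 0.95
tool_pos: [0.427, 0.3352, 0.4044]
ee_rot: [-0.036, 1.569, 0.032]
force: [-0.4, 0.9, -0.3]
opening: 0.0852
```

Run:
```python
from h import *
st(); f=look("wrist","w1"); print(cam(f)[2])
```

```text
t 0.95 pos [0.427  0.3352 0.4044] jawyaw 92.46 xdir [ 0.002 -0.003 -1.   ] F [-0.4  0.9 -0.3] open 0.0852 q7 [-0.79  0.3   0.03  1.78 -0.01  1.06  0.86]
[0.35811555 0.33147394 0.37253277]
```

View pics/w1.png

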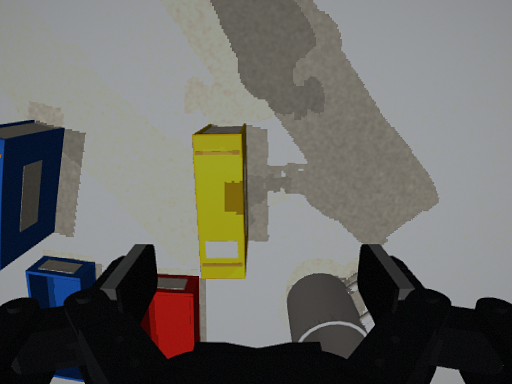

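The wrist view shows the yellow book's spine from about (193,133) to (246,278). The mug is at (325,310).

```bash
cat >> h.py <<'E'
def book(f,c,z=.1,vmin=60,smin=110,box=None):
    m=mask(f["image"],c,vmin,smin)
    if box: 
        b=np.zeros_like(m); b[box[1]:box[3],box[0]:box[2]]=1; m*=b
    m=cv2.morphologyEx(m,cv2.MORPH_CLOSE,np.ones((9,9)))
    cs,_=cv2.findContours(m,cv2.RETR_EXTERNAL,cv2.CHAIN_APPROX_NONE)
    for k in sorted(cs,key=cv2.contourArea)[::-1][:2]:
        if cv2.contourArea(k)<300: continue
        print(c,cv2.boundingRect(k),*rect(toplane(f,k.reshape(-1,2),z)))
def corners(f,px,z):
    P=toplane(f,px,z)[:,:2]*1000; n=len(P)
    print(np.round(P,1).tolist(),"edges",np.round(np.linalg.norm(P-np.roll(P,-1,0),axis=1),1),"ctr",np.round(P.mean(0),1))
E
python3 - <<'E'
from h import *
f=grab_frame("wrist")
h=cv2.cvtColor(f["image"],cv2.COLOR_RGB2HSV)
for p in [(220,150),(220,220),(232,195),(220,129),(194,180),(199,200),(245,160)]: print(p,h[p[1],p[0]])
for v in (60,100,130): book(f,"yellow",vmin=v)
corners(f,[(193,134),(245,134),(246,277),(201,279)],.1)
E
```

```text
(220, 150) [ 31 205 159]
(220, 220) [ 30 217 156]
(232, 195) [ 24 236 121]
(220, 129) [18 36 71]
(194, 180) [ 31 213 159]
(199, 200) [ 30 221 156]
(245, 160) [ 21  27 124]
yellow (189, 125, 56, 156) [450.2 305.7] [136.8  43.4] 3.1
yellow (189, 136, 53, 145) [454.4 304.1] [128.6  39.7] 3.2
yellow (189, 136, 53, 145) [454.5 303.8] [128.4  39.2] 3.2
[[389.5, 284.5], [387.7, 325.7], [514.2, 331.3], [518.4, 291.0]] edges [ 41.2 126.7  40.5 129.1] ctr [452.4 308.1]
```

```bash
python3 -c "
from h import *
st()"
```

```text
t 1.05 pos [0.4239 0.3395 0.4043] jawyaw 92.86 xdir [ 0.    -0.001 -1.   ] F [ 0.   0.5 -0.2] open 0.0857 q7 [-0.79  0.3   0.02  1.78 -0.01  1.06  0.86]
```

{"name": "play_rows", "arguments": {
  "targets": [
    {"x": 0.0306,"y": -0.0355,"z": 0,"twist": 0.3},
    {"x": 0.0306,"y": -0.0355,"z": -0.04,"twist": 0.3},
    {"x": 0.0306,"y": -0.0355,"z": -0.085,"twist": 0.3},
    {"x": 0.0306,"y": -0.0355,"z": -0.11,"twist": 0.3},
    {"x": 0.0306,"y": -0.0355,"z": -0.11,"twist": 0.3}
  ]
}}

```text
time_s: 1.68
tool_pos: [0.4528, 0.3051, 0.2926]
ee_rot: [-0.048, 1.574, 0.044]
force: [0.1, -0.4, -0.0]
opening: 0.0857
```

Run:
```python
from h import *
st(); f=look("wrist","w2"); f=grab_frame("wrist"); 
for v in (100,): book(f,"yellow",vmin=v)
st()
```

```text
t 1.68 pos [0.4528 0.3051 0.2926] jawyaw 93.32 xdir [-0.004 -0.003 -1.   ] F [ 0.1 -0.4 -0. ] open 0.0857 q7 [-0.72  0.43  0.03  1.9  -0.02  0.82  0.96]
yellow (213, 107, 84, 233) [454.3 303.4] [128.4  39.4] 3.3
t 1.77 pos [0.4541 0.3052 0.2951] jawyaw 93.27 xdir [ 0.  0. -1.] F [ 0.4 -0.7 -0.2] open 0.0856 q7 [-0.72  0.43  0.03  1.9  -0.02  0.82  0.96]
```

View pics/w2.png

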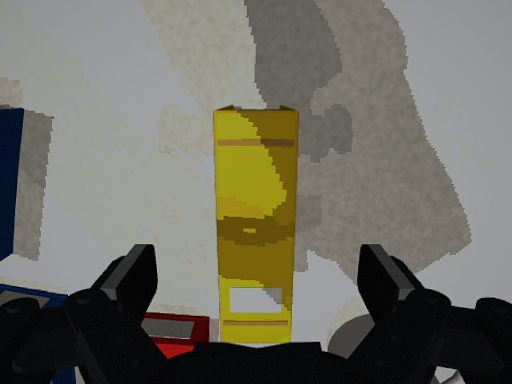

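The yellow book sits centred between the fingers (213–297 of 512), so I'll go down and grip.

{"name": "play_rows", "arguments": {
  "targets": [
    {"x": 0,"y": -0.0015,"z": -0.04,"twist": 0},
    {"x": 0,"y": -0.0015,"z": -0.069,"twist": 0},
    {"x": 0,"y": -0.0015,"z": -0.069,"twist": 0},
    {"x": 0,"y": -0.0015,"z": -0.069,"twist": 0}
  ]
}}

```text
time_s: 2.28
tool_pos: [0.4546, 0.3045, 0.2278]
ee_rot: [-0.044, 1.568, 0.046]
force: [-0.1, -0.9, -0.2]
opening: 0.0852
```

{"name": "play_rows", "arguments": {
  "targets": [
    {"x": 0,"y": 0,"z": 0},
    {"x": 0,"y": 0,"z": 0},
    {"x": 0,"y": 0,"z": 0},
    {"x": 0,"y": 0,"z": 0},
    {"x": 0,"y": 0,"z": 0}
  ],
  "hand": 255,
  "newtons": 50
}}

```text
schema error: expected keys x, y, z, twist
```

```bash
python3 -c "
from h import *
st()"
```

```text
t 2.27 pos [0.4546 0.3045 0.2278] jawyaw 93.28 xdir [ 0.002  0.002 -1.   ] F [-0.1 -0.9 -0.2] open 0.0852 q7 [-0.71  0.52  0.03  1.95 -0.02  0.67  0.96]
```

{"name": "play_rows", "arguments": {
  "targets": [
    {"x": 0,"y": 0,"z": -0.001,"twist": 0},
    {"x": 0,"y": 0,"z": -0.001,"twist": 0},
    {"x": 0,"y": 0,"z": -0.001,"twist": 0},
    {"x": 0,"y": 0,"z": -0.001,"twist": 0},
    {"x": 0,"y": 0,"z": -0.001,"twist": 0}
  ],
  "hand": 255,
  "newtons": 50
}}

```text
time_s: 2.9
tool_pos: [0.4548, 0.3046, 0.2275]
ee_rot: [-0.043, 1.567, 0.047]
force: [-0.1, -1.3, 6.1]
opening: 0.0393
```

```bash
python3 -c "
from h import *
st()"
```

```text
t 2.9 pos [0.4548 0.3046 0.2275] jawyaw 93.28 xdir [ 0.003  0.002 -1.   ] F [-0.1 -1.3  6.1] open 0.0393 q7 [-0.71  0.52  0.03  1.95 -0.02  0.67  0.96]
```

{"name": "play_rows", "arguments": {
  "targets": [
    {"x": 0,"y": 0,"z": 0.02,"twist": 0},
    {"x": 0,"y": 0,"z": 0.06,"twist": 0},
    {"x": 0,"y": 0,"z": 0.11,"twist": 0},
    {"x": 0,"y": 0,"z": 0.145,"twist": 0},
    {"x": 0,"y": -0.02,"z": 0.145,"twist": 0}
  ]
}}

```text
time_s: 3.52
tool_pos: [0.4551, 0.2857, 0.375]
ee_rot: [-0.042, 1.563, 0.051]
force: [0.8, -0.6, -5.1]
opening: 0.0394
```

```bash
python3 -c "
from h import *
st(); look('scene','s1')"
```

```text
t 3.52 pos [0.4551 0.2857 0.375 ] jawyaw 93.41 xdir [ 0.007  0.006 -1.   ] F [ 0.8 -0.6 -5.1] open 0.0394 q7 [-0.7   0.32  0.05  1.83 -0.02  0.98  0.99]
```

View pics/s1.png

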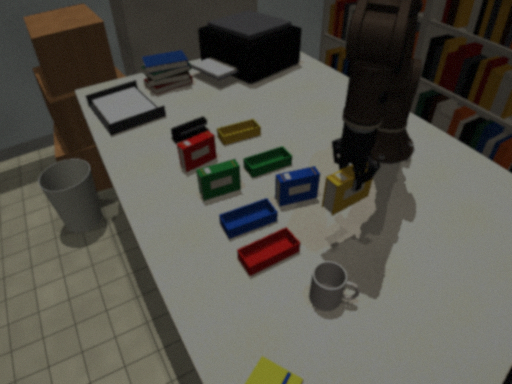

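The scene view shows the yellow book held level at (347,190). I'll carry it to the yellow tray.

{"name": "play_rows", "arguments": {
  "targets": [
    {"x": 0,"y": -0.05,"z": 0,"twist": 0},
    {"x": 0,"y": -0.105,"z": 0,"twist": -1},
    {"x": 0,"y": -0.16,"z": 0,"twist": -2},
    {"x": 0,"y": -0.215,"z": 0,"twist": -3},
    {"x": 0,"y": -0.27,"z": 0,"twist": -4}
  ]
}}

```text
time_s: 4.2
tool_pos: [0.4536, 0.0084, 0.3712]
ee_rot: [0.012, 1.57, -0.013]
force: [1.4, -1.1, -3.2]
opening: 0.0396
```

{"name": "play_rows", "arguments": {
  "targets": [
    {"x": -0.002,"y": -0.055,"z": 0,"twist": 0},
    {"x": -0.004,"y": -0.11,"z": 0,"twist": -1},
    {"x": -0.006,"y": -0.165,"z": 0,"twist": -2},
    {"x": -0.008,"y": -0.215,"z": 0,"twist": -3},
    {"x": -0.01,"y": -0.26,"z": 0,"twist": -3}
  ]
}}

```text
time_s: 4.82
tool_pos: [0.4416, -0.2537, 0.3694]
ee_rot: [0.056, 1.573, -0.055]
force: [1.7, 0.5, -2.9]
opening: 0.0393
```

```bash
python3 -c "
from h import *
st(); f=look('wrist','w3')
st()
for v in (60,90,110): book(f,'yellow',z=.04,vmin=v)
"
```

```text
t 4.83 pos [ 0.4416 -0.2537  0.3694] jawyaw 85.97 xdir [-0.003  0.001 -1.   ] F [ 1.7  0.5 -2.9] open 0.0393 q7 [ 0.13  0.29  0.36  1.92 -0.12  0.96  2.05]
t 4.88 pos [ 0.4404 -0.2597  0.3699] jawyaw 85.66 xdir [-0.002 -0.004 -1.   ] F [ 1.1 -8.6 -1. ] open 0.0395 q7 [ 0.13  0.29  0.37  1.92 -0.12  0.96  2.05]
yellow (134, 92, 195, 256) [ 497.1 -279.9] [257.8 167. ] -4.1
yellow (134, 93, 195, 255) [ 497.3 -279.9] [257.2 167. ] -4.4
yellow (134, 93, 195, 254) [ 496.6 -280. ] [255.9 166.7] -4.4
```

View pics/w3.png

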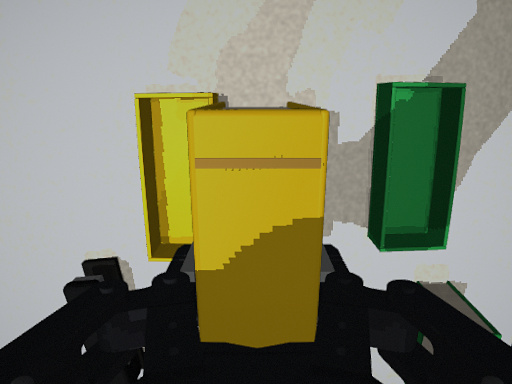

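The tray's left rim corners are visible at (135,94) and (150,261). The green tray is fully in view at right.

```bash
python3 -c "
from h import *
o=st(); f=grab_frame('wrist'); cv2.imwrite('pics/w3z.png',cv2.resize(f['image'][80:280,100:240,::-1],(560,800))[:600])
f2=f
st(); print(cam(f)[2])
"
```

```text
t 4.88 pos [ 0.4404 -0.2597  0.3699] jawyaw 85.66 xdir [-0.002 -0.004 -1.   ] F [ 1.1 -8.6 -1. ] open 0.0395 q7 [ 0.13  0.29  0.37  1.92 -0.12  0.96  2.05]
t 4.92 pos [ 0.4408 -0.2571  0.3697] jawyaw 85.61 xdir [-0.003 -0.003 -1.   ] F [-0.7  0.6 -3.1] open 0.0393 q7 [ 0.13  0.29  0.37  1.92 -0.12  0.96  2.05]
[ 0.3715617  -0.25528975  0.33822205]
```

View pics/w3z.png

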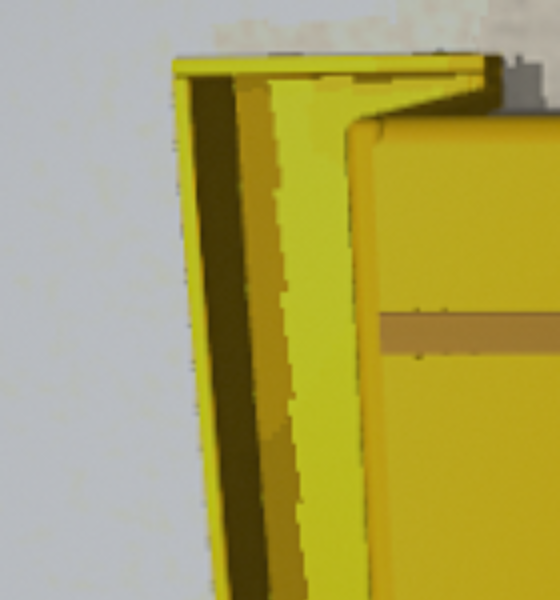

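```bash
python3 -c "
from h import *
f=grab_frame('wrist'); st()
corners(f,[(143.5,94.5),(221.5,94),(154,230)],.04)
P=toplane(f,[(143.5,94.5),(221.5,94),(154,230)],.04)[:,:2]*1000
v=P[2]-P[0]; v/=np.linalg.norm(v); w=np.array([-v[1],v[0]]); print(np.degrees(np.arctan2(v[1],v[0])), (P[0]+P[1])/2+79*v, P[0]+34*w+79*v)
# held book bearing on wrist view at z = held top height
book(f,'yellow',z=o['tool_pos'][2]-.1275 if 0 else .2425,vmin=60,box=(190,100,400,384))
"
```

```text
t 4.97 pos [ 0.4414 -0.2544  0.3694] jawyaw 85.74 xdir [-0.003 -0.001 -1.   ] F [ 0.1  0.7 -4.4] open 0.0395 q7 [ 0.13  0.29  0.36  1.92 -0.12  0.96  2.05]
[[363.2, -349.1], [368.7, -282.6], [486.3, -358.8]] edges [ 66.7 140.  123.4] ctr [ 406.1 -330.2]
-4.521843075043925 [ 444.73918917 -322.07317084] [ 444.65730256 -321.40838614]
yellow (190, 100, 140, 248) [ 413.3 -256.1] [80.7 40.1] -4.4
```

{"name": "play_rows", "arguments": {
  "targets": [
    {"x": 0.003,"y": -0.04,"z": 0,"twist": 0},
    {"x": 0.003,"y": -0.0686,"z": 0,"twist": 0},
    {"x": 0.003,"y": -0.0686,"z": 0,"twist": 0},
    {"x": 0.003,"y": -0.0686,"z": -0.04,"twist": 0},
    {"x": 0.003,"y": -0.0686,"z": -0.07,"twist": 0}
  ]
}}

```text
time_s: 5.6
tool_pos: [0.4439, -0.321, 0.2974]
ee_rot: [0.058, 1.575, -0.056]
force: [-0.1, 0.9, -4.4]
opening: 0.039
```

{"name": "play_rows", "arguments": {
  "targets": [
    {"x": 0,"y": 0,"z": 0,"twist": 0}
  ]
}}

```text
time_s: 5.72
tool_pos: [0.4428, -0.3189, 0.2948]
ee_rot: [0.06, 1.58, -0.053]
force: [0.0, -0.2, -1.9]
opening: 0.0395
```

```bash
python3 -c "
from h import *
st(); f=look('wrist','w4'); st(); look('top','t4')
"
```

```text
t 5.72 pos [ 0.4428 -0.3189  0.2948] jawyaw 85.88 xdir [-0.01   0.005 -1.   ] F [ 0.  -0.2 -1.9] open 0.0395 q7 [ 0.27  0.44  0.35  1.91 -0.2   0.83  2.22]
t 5.78 pos [ 0.4433 -0.3192  0.2961] jawyaw 85.88 xdir [-0.008  0.004 -1.   ] F [-0.7  0.8 -4.2] open 0.0395 q7 [ 0.27  0.44  0.35  1.91 -0.2   0.83  2.22]
```

View pics/w4.png

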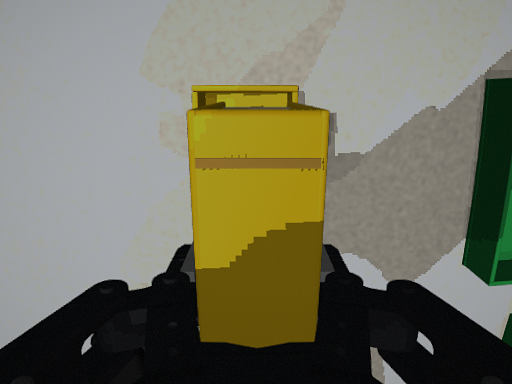

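```bash
python3 -c "
from h import *
f=grab_frame('wrist'); o=st(); cv2.imwrite('pics/w4z.png',cv2.resize(f['image'][75:125,170:350,::-1],(792,220)))
P=toplane(f,[(192,87),(298.5,87)],.04)[:,:2]*1000
v=np.array([np.cos(np.radians(-4.2)),np.sin(np.radians(-4.2))]); print(P,P.mean(0)+79*v)
"
```

```text
t 5.88 pos [ 0.4441 -0.3204  0.2981] jawyaw 85.86 xdir [-0.004  0.002 -1.   ] F [ 0.2 -0.1 -3.1] open 0.0396 q7 [ 0.27  0.44  0.35  1.91 -0.2   0.83  2.22]
[[ 365.88414891 -355.48427088]
 [ 370.87853665 -287.88238252]] [ 447.16918648 -327.46914428]
```

View pics/w4z.png

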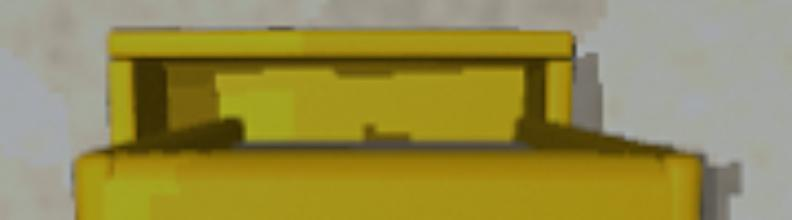

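```bash
python3 -c "
from h import *
f=grab_frame('wrist'); o=st(); cv2.imwrite('pics/w4z.png',cv2.resize(f['image'][75:125,170:350,::-1],(792,220)))
P=toplane(f,[(194.3,82),(300.2,82)],.04)[:,:2]*1000
Q=toplane(f,[(225,107),(287.5,107)],.07)[:,:2]*1000
v=np.array([np.cos(np.radians(-4.2)),np.sin(np.radians(-4.2))]); print(P,P.mean(0)+79*v,Q,Q.mean(0)+65*v)
"
```

```text
t 5.92 pos [ 0.4442 -0.3208  0.2985] jawyaw 85.85 xdir [-0.003  0.001 -1.   ] F [-0.2 -0.4 -3.7] open 0.0392 q7 [ 0.27  0.44  0.35  1.91 -0.2   0.83  2.22]
[[ 363.6149407  -354.60762705]
 [ 368.57819214 -287.39245608]] [ 444.88441012 -326.78585914] [[ 380.04964645 -333.81054344]
 [ 382.57089842 -298.93282023]] [ 446.13571345 -321.13216465]
```

View pics/w4z.png

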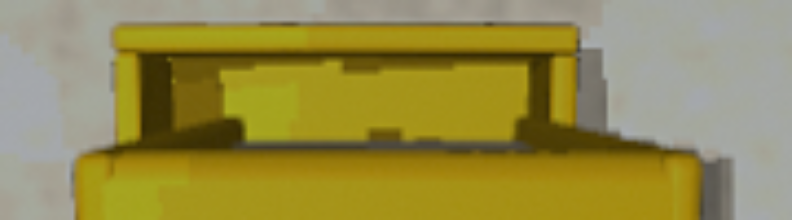

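The tray rim spans about 194–300 px and the book's underside about 225–287 px, so the tool needs roughly 4 mm more toward -y. I'll shift and lower.

{"name": "play_rows", "arguments": {
  "targets": [
    {"x": -0.001,"y": -0.0042,"z": 0,"twist": 0},
    {"x": -0.001,"y": -0.0042,"z": -0.02,"twist": 0},
    {"x": -0.001,"y": -0.0042,"z": -0.04,"twist": 0},
    {"x": -0.001,"y": -0.0042,"z": -0.057,"twist": 0},
    {"x": -0.001,"y": -0.0042,"z": -0.06,"twist": 0}
  ]
}}

```text
time_s: 6.55
tool_pos: [0.443, -0.325, 0.2378]
ee_rot: [0.058, 1.575, -0.056]
force: [-0.7, -0.3, -3.4]
opening: 0.0391
```

{"name": "play_rows", "arguments": {
  "targets": [
    {"x": 0,"y": 0,"z": -0.003,"twist": 0},
    {"x": 0,"y": 0,"z": -0.005,"twist": 0}
  ]
}}

```text
time_s: 6.8
tool_pos: [0.4432, -0.3252, 0.2332]
ee_rot: [0.058, 1.574, -0.056]
force: [0.0, 0.6, -3.5]
opening: 0.0393
```

```bash
python3 -c "
from h import *
st()
"
```

```text
t 6.8 pos [ 0.4432 -0.3252  0.2332] jawyaw 85.84 xdir [-0.004  0.001 -1.   ] F [ 0.   0.6 -3.5] open 0.0393 q7 [ 0.31  0.53  0.32  1.96 -0.25  0.69  2.27]
```

{"name": "play_rows", "arguments": {
  "targets": [
    {"x": 0,"y": 0,"z": -0.001,"twist": 0},
    {"x": 0,"y": 0,"z": -0.002,"twist": 0},
    {"x": 0,"y": 0,"z": -0.0025,"twist": 0}
  ]
}}

```text
time_s: 7.18
tool_pos: [0.4431, -0.3255, 0.2317]
ee_rot: [0.058, 1.573, -0.057]
force: [-4.6, 2.2, 12.4]
opening: 0.0395
```

```bash
python3 -c "
from h import *
st()
"
```

```text
t 7.17 pos [ 0.4431 -0.3255  0.2317] jawyaw 85.82 xdir [-0.003  0.001 -1.   ] F [-4.6  2.2 12.4] open 0.0395 q7 [ 0.31  0.53  0.32  1.96 -0.25  0.69  2.27]
```

It touched the floor at the expected height (force z = 12 N), so I'll release and lift.

{"name": "play_rows", "arguments": {
  "targets": [
    {"x": 0,"y": 0,"z": 0,"twist": 0},
    {"x": 0,"y": 0,"z": 0,"twist": 0},
    {"x": 0,"y": 0,"z": 0,"twist": 0},
    {"x": 0,"y": 0,"z": 0,"twist": 0},
    {"x": 0,"y": 0,"z": 0,"twist": 0}
  ],
  "hand": 0
}}

```text
time_s: 7.8
tool_pos: [0.4431, -0.3254, 0.2316]
ee_rot: [0.058, 1.573, -0.056]
force: [0.1, 0.0, -0.0]
opening: 0.0856
```

{"name": "play_rows", "arguments": {
  "targets": [
    {"x": 0,"y": 0,"z": 0.03,"twist": 0},
    {"x": 0,"y": 0,"z": 0.08,"twist": 0},
    {"x": 0,"y": 0,"z": 0.14,"twist": 0},
    {"x": 0,"y": 0,"z": 0.17,"twist": 0},
    {"x": 0,"y": 0,"z": 0.17,"twist": 0}
  ]
}}

```text
time_s: 8.43
tool_pos: [0.4435, -0.3259, 0.4041]
ee_rot: [0.056, 1.569, -0.058]
force: [-0.0, 0.3, -0.5]
opening: 0.0856
```

```bash
python3 -c "
from h import *
st(); look('wrist','w5'); f=grab_frame('wrist'); book(f,'yellow',z=.104,vmin=100); book(f,'yellow',z=.04,vmin=20)
st()
"
```

```text
t 8.43 pos [ 0.4435 -0.3259  0.4041] jawyaw 85.83 xdir [ 0.001 -0.001 -1.   ] F [-0.   0.3 -0.5] open 0.0856 q7 [ 0.23  0.32  0.4   1.78 -0.14  1.06  2.18]
yellow (221, 85, 72, 170) [ 436.2 -325.6] [138.3  54.2] -4.2
yellow (221, 85, 72, 170) [ 451.  -326.6] [171.6  67.3] -4.2
t 8.53 pos [ 0.4429 -0.3252  0.4011] jawyaw 85.83 xdir [-0.003  0.002 -1.   ] F [ 0.8  0.3 -0.4] open 0.0854 q7 [ 0.23  0.32  0.4   1.79 -0.14  1.06  2.18]
```

View pics/w5.png

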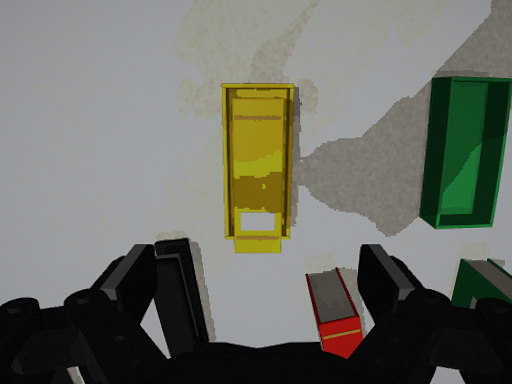

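The yellow book is seated inside its tray (223–293, 85–250 px). The red book is at (335,310). Moving above the red book next.

{"name": "play_rows", "arguments": {
  "targets": [
    {"x": 0.2,"y": 0.079,"z": 0,"twist": 14},
    {"x": 0.2,"y": 0.079,"z": 0,"twist": 14},
    {"x": 0.2,"y": 0.079,"z": 0,"twist": 14},
    {"x": 0.2,"y": 0.079,"z": 0,"twist": 14},
    {"x": 0.2,"y": 0.079,"z": 0,"twist": 14}
  ]
}}

```text
time_s: 9.15
tool_pos: [0.6447, -0.2439, 0.3979]
ee_rot: [-0.135, 1.573, 0.14]
force: [-0.5, 0.4, -0.2]
opening: 0.0849
```

{"name": "play_rows", "arguments": {
  "targets": [
    {"x": 0,"y": 0,"z": 0,"twist": 0},
    {"x": 0,"y": 0,"z": 0,"twist": 0}
  ]
}}

```text
time_s: 9.4
tool_pos: [0.6437, -0.2446, 0.3972]
ee_rot: [-0.134, 1.575, 0.14]
force: [-0.2, -0.9, 1.1]
opening: 0.0854
```

```bash
python3 -c "
from h import *
st(); look('wrist','w6'); f=grab_frame('wrist')
for v in (60,80,100): book(f,'red',z=.1,vmin=v)
st()
"
```

```text
t 9.4 pos [ 0.6437 -0.2446  0.3972] jawyaw 99.97 xdir [-0.009  0.003 -1.   ] F [-0.2 -0.9  1.1] open 0.0854 q7 [ 0.1   0.56  0.31  1.42 -0.17  1.2   2.17]
red (225, 107, 52, 158) [ 648.4 -248.7] [130.7  39.4] 9.3
red (225, 107, 52, 158) [ 648.4 -248.7] [130.7  39.4] 9.3
red (225, 110, 52, 155) [ 649.3 -248.5] [128.8  39.4] 9.4
t 9.5 pos [ 0.6439 -0.2446  0.398 ] jawyaw 99.97 xdir [-0.007  0.002 -1.   ] F [-0.6 -1.1  0.6] open 0.0854 q7 [ 0.1   0.56  0.31  1.42 -0.17  1.2   2.17]
```

View pics/w6.png

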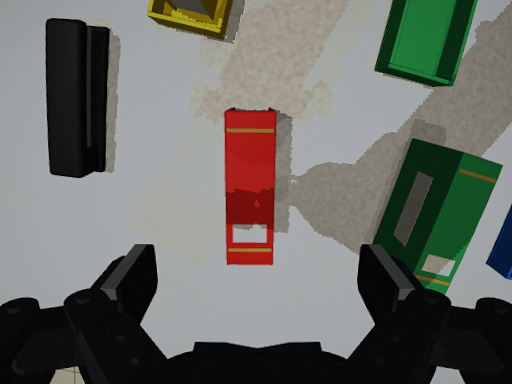

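The red book's spine is clear at 225–275 × 110–264 px. The stapler (80,100) is well away, so I'll descend and grip.

{"name": "play_rows", "arguments": {
  "targets": [
    {"x": 0.005,"y": -0.0037,"z": -0.02,"twist": -0.5},
    {"x": 0.005,"y": -0.0037,"z": -0.06,"twist": -0.5},
    {"x": 0.005,"y": -0.0037,"z": -0.11,"twist": -0.5},
    {"x": 0.005,"y": -0.0037,"z": -0.12,"twist": -0.5},
    {"x": 0.005,"y": -0.0037,"z": -0.12,"twist": -0.5}
  ]
}}

```text
time_s: 10.12
tool_pos: [0.6489, -0.2486, 0.2778]
ee_rot: [-0.127, 1.575, 0.132]
force: [0.6, -0.9, 0.8]
opening: 0.0855
```

```bash
python3 -c "
from h import *
f=grab_frame('wrist')
for v in (60,): book(f,'red',z=.1,vmin=v)
st()
"
```

```text
red (209, 106, 94, 242) [ 643.7 -249.7] [120.7  39.4] 9.5
t 10.18 pos [ 0.6493 -0.2488  0.2792] jawyaw 99.45 xdir [-0.006  0.002 -1.   ] F [ 1.2 -0.2  1.1] open 0.0853 q7 [ 0.12  0.67  0.28  1.53 -0.21  0.98  2.19]
```

{"name": "play_rows", "arguments": {
  "targets": [
    {"x": 0,"y": 0,"z": -0.035,"twist": 0},
    {"x": 0,"y": 0,"z": -0.0525,"twist": 0},
    {"x": 0,"y": 0,"z": -0.0525,"twist": 0},
    {"x": 0,"y": 0,"z": -0.0525,"twist": 0}
  ]
}}

```text
time_s: 10.68
tool_pos: [0.6499, -0.2491, 0.2281]
ee_rot: [-0.128, 1.571, 0.131]
force: [-0.0, 0.4, -0.7]
opening: 0.0853
```

{"name": "play_rows", "arguments": {
  "targets": [
    {"x": 0,"y": 0,"z": 0,"twist": 0},
    {"x": 0,"y": 0,"z": 0,"twist": 0},
    {"x": 0,"y": 0,"z": 0,"twist": 0},
    {"x": 0,"y": 0,"z": 0,"twist": 0},
    {"x": 0,"y": 0,"z": 0,"twist": 0}
  ],
  "hand": 255
}}

```text
time_s: 11.3
tool_pos: [0.6501, -0.2491, 0.2288]
ee_rot: [-0.129, 1.57, 0.131]
force: [-1.0, 1.5, 6.4]
opening: 0.0398
```

{"name": "play_rows", "arguments": {
  "targets": [
    {"x": 0,"y": 0,"z": 0.02,"twist": 0},
    {"x": 0,"y": 0,"z": 0.06,"twist": 0},
    {"x": 0,"y": 0,"z": 0.11,"twist": 0},
    {"x": 0,"y": 0,"z": 0.145,"twist": 0},
    {"x": 0,"y": 0,"z": 0.145,"twist": 0}
  ]
}}

```text
time_s: 11.92
tool_pos: [0.6506, -0.2497, 0.3781]
ee_rot: [-0.13, 1.564, 0.128]
force: [-0.9, -0.6, -2.8]
opening: 0.0395
```

```bash
python3 -c "
from h import *
st()
"
```

```text
t 11.93 pos [ 0.6506 -0.2497  0.3781] jawyaw 99.44 xdir [ 0.003 -0.001 -1.   ] F [-0.9 -0.6 -2.8] open 0.0395 q7 [ 0.11  0.58  0.3   1.43 -0.18  1.16  2.17]
```

{"name": "play_rows", "arguments": {
  "targets": [
    {"x": 0,"y": 0.04,"z": 0,"twist": -1},
    {"x": 0,"y": 0.09,"z": 0,"twist": -2},
    {"x": 0,"y": 0.145,"z": 0,"twist": -3},
    {"x": 0,"y": 0.2,"z": 0,"twist": -4},
    {"x": 0,"y": 0.25,"z": 0,"twist": -5}
  ]
}}

```text
time_s: 12.55
tool_pos: [0.6498, 0.0026, 0.3769]
ee_rot: [-0.062, 1.57, 0.06]
force: [0.5, 0.1, -2.8]
opening: 0.0396
```

{"name": "play_rows", "arguments": {
  "targets": [
    {"x": 0,"y": 0.055,"z": 0,"twist": -1},
    {"x": 0,"y": 0.105,"z": 0,"twist": -2},
    {"x": 0,"y": 0.15,"z": 0,"twist": -3.4},
    {"x": 0,"y": 0.17,"z": 0,"twist": -3.4},
    {"x": 0,"y": 0.17,"z": 0,"twist": -3.4}
  ]
}}

```text
time_s: 13.18
tool_pos: [0.6493, 0.1741, 0.3758]
ee_rot: [-0.018, 1.572, 0.016]
force: [-0.0, -0.4, -3.4]
opening: 0.0394
```

```bash
python3 -c "
from h import *
st(); look('wrist','w7x');look('wrist','w7x'); f=look('wrist','w7'); st()
import pickle; pickle.dump(f,open('f7.pkl','wb'))
"
```

```text
t 13.18 pos [0.6493 0.1741 0.3758] jawyaw 91.22 xdir [-0.002 -0.001 -1.   ] F [-0.  -0.4 -3.4] open 0.0394 q7 [-0.53  0.54  0.29  1.5  -0.17  1.13  1.39]
t 13.32 pos [0.65   0.1701 0.3766] jawyaw 90.9 xdir [-0.    -0.003 -1.   ] F [ 1.   0.3 -3.2] open 0.0395 q7 [-0.52  0.54  0.3   1.5  -0.17  1.13  1.39]
```

View pics/w7.png

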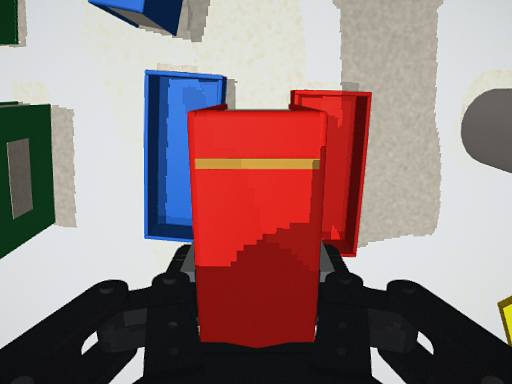

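The red tray's rim corners are at (292,91), (371,93) and (356,256). The blue tray's are at (146,71), (227,75) and (145,239).

```bash
cat >> h.py <<'E'
def tray3(f,a,b,c,side,z=.04):
    """near-left, near-right, far corner on side 'L' or 'R' (image)"""
    P=toplane(f,[a,b,c],z)[:,:2]*1000
    base=P[0] if side=='L' else P[1]
    v=P[2]-base; L=np.linalg.norm(v); v/=L
    mid=(P[0]+P[1])/2+ v*79
    w=(P[1]-P[0])/np.linalg.norm(P[1]-P[0])
    m2=(base+P[2])/2+w*(34 if side=='L' else -34)
    print("W",np.linalg.norm(P[1]-P[0]).round(1),"L",L.round(1),"ang",np.degrees(np.arctan2(v[1],v[0])).round(1),mid.round(1),m2.round(1))
E
python3 -c "
from h import *
import pickle
f=pickle.load(open('f7.pkl','rb')); im=f['image']
cv2.imwrite('pics/w7z.png',cv2.resize(im[60:270,130:400,::-1],(771,600)))
tray3(f,(291.5,91),(371.5,93),(356,256),'R')
tray3(f,(146,71),(227,75),(144.5,239),'L')
"
```

```text
W 69.8 L 155.1 ang 0.3 [656.5 233.2] [655.  234.1]
W 69.8 L 156.2 ang -4.3 [642.5 101.8] [641.5 101. ]
```

View pics/w7z.png

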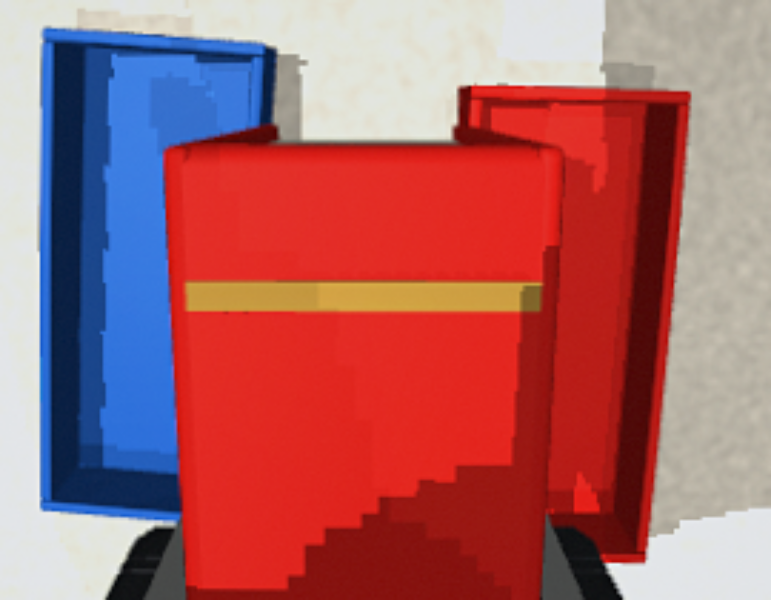

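{"name": "play_rows", "arguments": {
  "targets": [
    {"x": 0.004,"y": 0.04,"z": 0,"twist": -0.2},
    {"x": 0.004,"y": 0.0634,"z": 0,"twist": -0.2},
    {"x": 0.004,"y": 0.0634,"z": -0.01,"twist": -0.2},
    {"x": 0.004,"y": 0.0634,"z": -0.05,"twist": -0.2},
    {"x": 0.004,"y": 0.0634,"z": -0.075,"twist": -0.2}
  ]
}}

```text
time_s: 13.95
tool_pos: [0.6536, 0.2317, 0.2995]
ee_rot: [-0.012, 1.573, 0.005]
force: [0.8, 0.9, -2.4]
opening: 0.0395
```

{"name": "play_rows", "arguments": {
  "targets": [
    {"x": 0,"y": 0,"z": 0,"twist": 0}
  ]
}}

```text
time_s: 14.08
tool_pos: [0.6529, 0.2301, 0.2972]
ee_rot: [-0.014, 1.577, 0.002]
force: [-0.2, 0.2, -2.0]
opening: 0.0395
```

```bash
python3 -c "
from h import *
for i in range(4): grab_frame('wrist')
f=look('wrist','w8'); st(); cv2.imwrite('pics/w8z.png',cv2.resize(f['image'][70:130,170:350,::-1],(792,264)))
import pickle; pickle.dump(f,open('f8.pkl','wb'))
"
```

```text
t 14.32 pos [0.6542 0.2314 0.3011] jawyaw 90.6 xdir [ 0.    -0.004 -1.   ] F [ 0.9 -0.6 -2.7] open 0.0391 q7 [-0.59  0.64  0.27  1.52 -0.19  1.01  1.32]
```

View pics/w8z.png

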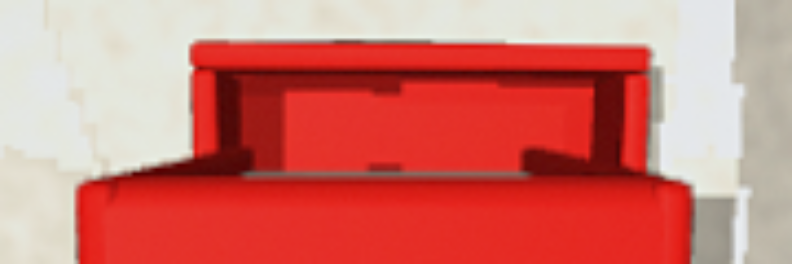

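```bash
python3 -c "
from h import *
import pickle
f=pickle.load(open('f8.pkl','rb'))
P=toplane(f,[(213.4,79.8),(318,80.5)],.04)[:,:2]*1000
zb=.3011-.2288
Q=toplane(f,[(226.5,109),(289.5,109)],zb)[:,:2]*1000
a=np.radians(.7);v=np.array([np.cos(a),np.sin(a)]); print(P,P.mean(0)+79*v,Q,Q.mean(0)+65*v)
"
```

```text
[[576.54595466 200.90852017]
 [576.1765535  268.16627106]] [655.35535828 235.50253868] [[593.65478648 212.06507538]
 [593.2777768  247.42202282]] [658.46143067 230.53765415]
```

{"name": "play_rows", "arguments": {
  "targets": [
    {"x": -0.001,"y": 0.004,"z": 0,"twist": 0},
    {"x": -0.001,"y": 0.004,"z": -0.02,"twist": 0},
    {"x": -0.001,"y": 0.004,"z": -0.04,"twist": 0},
    {"x": -0.001,"y": 0.004,"z": -0.059,"twist": 0},
    {"x": -0.001,"y": 0.004,"z": -0.063,"twist": 0}
  ]
}}

```text
time_s: 14.95
tool_pos: [0.6524, 0.2351, 0.2353]
ee_rot: [-0.013, 1.574, 0.004]
force: [0.6, -0.3, -3.1]
opening: 0.0399
```

{"name": "play_rows", "arguments": {
  "targets": [
    {"x": 0,"y": 0,"z": -0.0015,"twist": 0},
    {"x": 0,"y": 0,"z": -0.003,"twist": 0}
  ]
}}

```text
time_s: 15.2
tool_pos: [0.6525, 0.235, 0.2327]
ee_rot: [-0.013, 1.574, 0.004]
force: [-5.0, -1.8, 5.5]
opening: 0.0392
```

```bash
python3 -c "
from h import *
st()
"
```

```text
t 15.2 pos [0.6525 0.235  0.2327] jawyaw 90.6 xdir [-0.003 -0.006 -1.   ] F [-5.  -1.8  5.5] open 0.0392 q7 [-0.58  0.72  0.25  1.57 -0.21  0.89  1.33]
```

{"name": "play_rows", "arguments": {
  "targets": [
    {"x": 0,"y": 0,"z": -0.001,"twist": 0},
    {"x": 0,"y": 0,"z": -0.001,"twist": 0}
  ]
}}

```text
time_s: 15.45
tool_pos: [0.6525, 0.2349, 0.2327]
ee_rot: [-0.012, 1.574, 0.004]
force: [-5.1, -1.8, 4.7]
opening: 0.0397
```

{"name": "play_rows", "arguments": {
  "targets": [
    {"x": 0,"y": 0,"z": 0,"twist": 0},
    {"x": 0,"y": 0,"z": 0,"twist": 0},
    {"x": 0,"y": 0,"z": 0,"twist": 0},
    {"x": 0,"y": 0,"z": 0,"twist": 0},
    {"x": 0,"y": 0,"z": 0,"twist": 0}
  ],
  "hand": 0
}}

```text
time_s: 16.08
tool_pos: [0.6525, 0.2349, 0.2326]
ee_rot: [-0.012, 1.574, 0.004]
force: [-0.0, -0.1, -0.0]
opening: 0.0855
```

{"name": "play_rows", "arguments": {
  "targets": [
    {"x": 0,"y": 0,"z": 0.03,"twist": 0},
    {"x": 0,"y": 0,"z": 0.08,"twist": 0},
    {"x": 0,"y": 0,"z": 0.14,"twist": 0},
    {"x": 0,"y": 0,"z": 0.17,"twist": 0},
    {"x": 0,"y": 0,"z": 0.17,"twist": 0}
  ]
}}

```text
time_s: 16.7
tool_pos: [0.6531, 0.2349, 0.4059]
ee_rot: [-0.01, 1.568, 0.006]
force: [0.0, -0.5, -0.2]
opening: 0.0852
```

```bash
python3 -c "
from h import *
st(); look('wrist','w9x'); f=look('wrist','w9');st()
"
```

```text
t 16.7 pos [0.6531 0.2349 0.4059] jawyaw 90.58 xdir [ 0.002 -0.003 -1.   ] F [ 0.  -0.5 -0.2] open 0.0852 q7 [-0.61  0.56  0.3   1.4  -0.16  1.21  1.29]
t 16.8 pos [0.6523 0.2349 0.4022] jawyaw 90.59 xdir [-0.003 -0.005 -1.   ] F [-0.2  0.1 -0.5] open 0.0858 q7 [-0.61  0.56  0.3   1.4  -0.16  1.21  1.29]
```

View pics/w9.png

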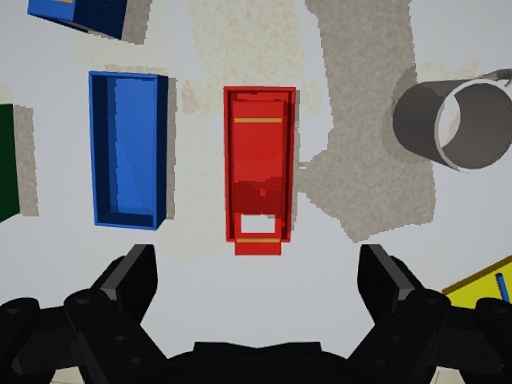

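The red book stands inside its tray (224–298, 87–254 px), and the mug is untouched at (455,120). Next is the blue book.

{"name": "play_rows", "arguments": {
  "targets": [
    {"x": -0.193,"y": -0.15,"z": 0,"twist": -13},
    {"x": -0.193,"y": -0.15,"z": 0,"twist": -13},
    {"x": -0.193,"y": -0.15,"z": 0,"twist": -13},
    {"x": -0.193,"y": -0.15,"z": 0,"twist": -13},
    {"x": -0.193,"y": -0.15,"z": 0,"twist": -13}
  ]
}}

```text
time_s: 17.42
tool_pos: [0.4559, 0.0821, 0.4009]
ee_rot: [0.168, 1.572, -0.177]
force: [0.5, 0.7, 0.4]
opening: 0.0854
```

{"name": "play_rows", "arguments": {
  "targets": [
    {"x": 0,"y": 0,"z": 0,"twist": 0},
    {"x": 0,"y": 0,"z": 0,"twist": 0}
  ]
}}

```text
time_s: 17.68
tool_pos: [0.4563, 0.0827, 0.4003]
ee_rot: [0.167, 1.573, -0.177]
force: [1.3, 0.3, -0.6]
opening: 0.0855
```

```bash
python3 -c "
from h import *
st(); look('wrist','w10x'); f=look('wrist','w10')
for v in (60,80,100): book(f,'blue',z=.1,vmin=v)
st()
"
```

```text
t 17.68 pos [0.4563 0.0827 0.4003] jawyaw 77.45 xdir [-0.01  -0.006 -1.   ] F [ 1.3  0.3 -0.6] open 0.0855 q7 [-0.63  0.18  0.39  1.98 -0.07  1.02  1.15]
blue (238, 106, 104, 251) [517.3  90.7] [250.9  76.1] 5.6
blue (238, 106, 104, 251) [517.3  90.7] [250.9  76.1] 5.6
blue (238, 106, 104, 250) [516.8  90.7] [249.7  76. ] 5.7
t 17.77 pos [0.4565 0.0827 0.4005] jawyaw 77.46 xdir [-0.009 -0.006 -1.   ] F [0.5 0.2 0.1] open 0.0855 q7 [-0.63  0.18  0.39  1.97 -0.07  1.02  1.15]
```

View pics/w10.png

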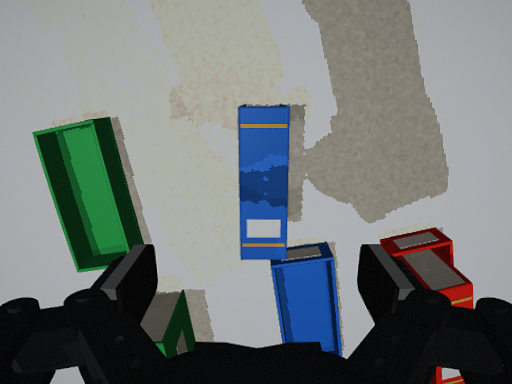

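The blue book's spine is at 238–290 × 106–258 px and merges with its tray in the mask, so I'll crop.

```bash
python3 -c "
from h import *
f=grab_frame('wrist')
for v in (60,80): book(f,'blue',z=.1,vmin=v,box=(200,80,292,242))
corners(f,[(239,107),(289.5,107),(287,259),(240.5,259)],.1)
st()
"
```

```text
blue (238, 106, 52, 136) [450.6  86.6] [111.5  39.3] -12.5
blue (238, 106, 52, 136) [450.6  86.6] [111.5  39.3] -12.5
[[392.9, 80.2], [401.2, 118.0], [526.0, 91.3], [517.3, 52.1]] edges [ 38.7 127.6  40.1 127.6] ctr [459.3  85.4]
t 17.82 pos [0.4564 0.0827 0.4006] jawyaw 77.46 xdir [-0.009 -0.006 -1.   ] F [0.5 0.  0.4] open 0.0859 q7 [-0.63  0.18  0.39  1.97 -0.07  1.02  1.15]
```

{"name": "play_rows", "arguments": {
  "targets": [
    {"x": 0.003,"y": 0.0025,"z": -0.03,"twist": 0},
    {"x": 0.003,"y": 0.0025,"z": -0.08,"twist": 0},
    {"x": 0.003,"y": 0.0025,"z": -0.12,"twist": 0},
    {"x": 0.003,"y": 0.0025,"z": -0.125,"twist": 0},
    {"x": 0.003,"y": 0.0025,"z": -0.125,"twist": 0}
  ]
}}

```text
time_s: 18.45
tool_pos: [0.46, 0.0853, 0.2761]
ee_rot: [0.167, 1.572, -0.177]
force: [-1.0, 0.5, 0.5]
opening: 0.0853
```

```bash
python3 -c "
from h import *
f=look('wrist','w11')
for v in (60,): book(f,'blue',z=.1,vmin=v,box=(150,80,350,260))
st()
"
```

```text
blue (212, 103, 95, 157) [429.1  91.1] [70.3 39.2] -12.4
t 18.5 pos [0.4602 0.0853 0.2767] jawyaw 77.46 xdir [-0.007 -0.005 -1.   ] F [ 0.1 -0.4  0.4] open 0.0856 q7 [-0.57  0.36  0.35  2.11 -0.18  0.71  1.25]
```

View pics/w11.png

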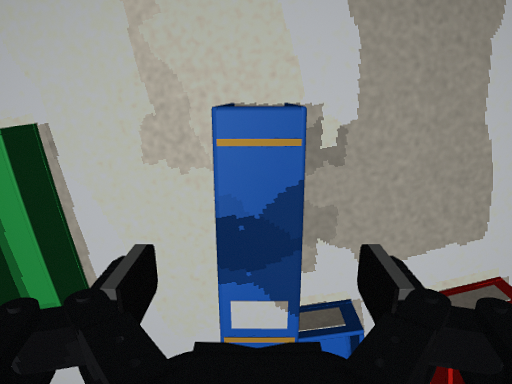

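The blue book is centred between the fingers (212–306 px). Descending and gripping.

{"name": "play_rows", "arguments": {
  "targets": [
    {"x": 0,"y": 0,"z": -0.03,"twist": 0},
    {"x": 0,"y": 0,"z": -0.05,"twist": 0},
    {"x": 0,"y": 0,"z": -0.05,"twist": 0},
    {"x": 0,"y": 0,"z": -0.05,"twist": 0}
  ]
}}

```text
time_s: 19.0
tool_pos: [0.461, 0.0855, 0.2281]
ee_rot: [0.168, 1.569, -0.176]
force: [-0.8, -0.3, 1.1]
opening: 0.0852
```

{"name": "play_rows", "arguments": {
  "targets": [
    {"x": 0,"y": 0,"z": 0,"twist": 0},
    {"x": 0,"y": 0,"z": 0,"twist": 0},
    {"x": 0,"y": 0,"z": 0,"twist": 0},
    {"x": 0,"y": 0,"z": 0,"twist": 0},
    {"x": 0,"y": 0,"z": 0,"twist": 0}
  ],
  "hand": 255
}}

```text
time_s: 19.62
tool_pos: [0.4611, 0.0856, 0.2287]
ee_rot: [0.168, 1.568, -0.175]
force: [-1.8, 0.1, 8.4]
opening: 0.0395
```

{"name": "play_rows", "arguments": {
  "targets": [
    {"x": 0,"y": 0,"z": 0.02,"twist": 0},
    {"x": 0,"y": 0,"z": 0.06,"twist": 0},
    {"x": 0,"y": 0,"z": 0.11,"twist": 0},
    {"x": 0,"y": 0,"z": 0.145,"twist": 0},
    {"x": 0,"y": 0,"z": 0.145,"twist": 0}
  ]
}}

```text
time_s: 20.25
tool_pos: [0.4617, 0.0856, 0.3758]
ee_rot: [0.17, 1.564, -0.173]
force: [0.3, -0.3, -4.4]
opening: 0.0395
```

```bash
python3 -c "
from h import *
st()
"
```

```text
t 20.25 pos [0.4617 0.0856 0.3758] jawyaw 77.46 xdir [-0.001 -0.002 -1.   ] F [ 0.3 -0.3 -4.4] open 0.0395 q7 [-0.63  0.21  0.4   2.   -0.1   0.95  1.17]
```

{"name": "play_rows", "arguments": {
  "targets": [
    {"x": 0.04,"y": 0.003,"z": 0,"twist": 3},
    {"x": 0.09,"y": 0.007,"z": 0,"twist": 6},
    {"x": 0.14,"y": 0.011,"z": 0,"twist": 8.4},
    {"x": 0.181,"y": 0.015,"z": 0,"twist": 8.4},
    {"x": 0.181,"y": 0.015,"z": 0,"twist": 8.4}
  ]
}}

```text
time_s: 20.88
tool_pos: [0.6443, 0.1007, 0.3727]
ee_rot: [0.054, 1.573, -0.06]
force: [-0.6, 0.6, -4.1]
opening: 0.0393
```

{"name": "play_rows", "arguments": {
  "targets": [
    {"x": 0,"y": 0,"z": 0,"twist": 0},
    {"x": 0,"y": 0,"z": -0.04,"twist": 0},
    {"x": 0,"y": 0,"z": -0.075,"twist": 0},
    {"x": 0,"y": 0,"z": -0.075,"twist": 0},
    {"x": 0,"y": 0,"z": -0.075,"twist": 0}
  ]
}}

```text
time_s: 21.5
tool_pos: [0.6444, 0.1006, 0.2988]
ee_rot: [0.054, 1.572, -0.06]
force: [0.4, 1.2, -2.5]
opening: 0.0397
```

```bash
python3 -c "
from h import *
for i in range(3): grab_frame('wrist')
f=look('wrist','w12'); st(); cv2.imwrite('pics/w12z.png',cv2.resize(f['image'][70:130,170:350,::-1],(792,264)))
import pickle; pickle.dump(f,open('f12.pkl','wb'))
"
```

```text
t 21.7 pos [0.6447 0.1007 0.2992] jawyaw 85.85 xdir [-0.    -0.003 -1.   ] F [ 0.1  0.1 -3.7] open 0.0397 q7 [-0.47  0.59  0.35  1.64 -0.23  0.96  1.47]
```

View pics/w12z.png

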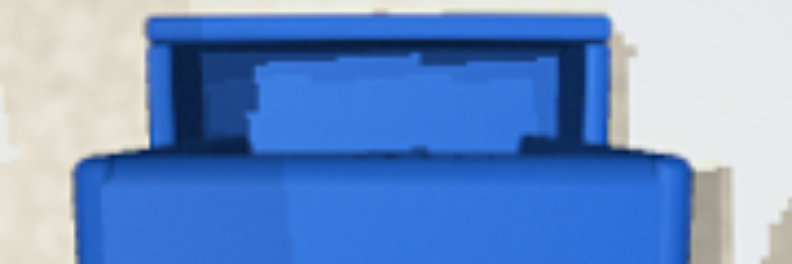

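View pics/w12.png

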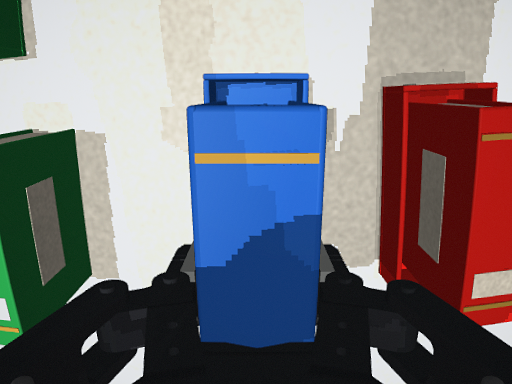

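The blue tray's near rim spans 203–309 px at row 74, and the book's underside is at about 226–288 px.

```bash
python3 -c "
from h import *
import pickle
f=pickle.load(open('f12.pkl','rb'))
P=toplane(f,[(203.2,74),(308.6,74)],.04)[:,:2]*1000
Q=toplane(f,[(226.5,105),(288.5,105)],.2992-.2288)[:,:2]*1000
a=np.radians(-4.1);v=np.array([np.cos(a),np.sin(a)]); print(P,P.mean(0)+79*v,Q,Q.mean(0)+65*v)
"
```

```text
[[560.87679591  71.39172605]
 [565.73247756 138.27195519]] [642.10245859  99.18354252] [[580.68912428  87.177095  ]
 [583.19199031 121.84532956]] [646.77420818  99.8638784 ]
```

{"name": "play_rows", "arguments": {
  "targets": [
    {"x": -0.002,"y": -0.0005,"z": 0,"twist": 0},
    {"x": -0.002,"y": -0.0005,"z": -0.02,"twist": 0},
    {"x": -0.002,"y": -0.0005,"z": -0.04,"twist": 0},
    {"x": -0.002,"y": -0.0005,"z": -0.058,"twist": 0},
    {"x": -0.002,"y": -0.0005,"z": -0.062,"twist": 0}
  ]
}}

```text
time_s: 22.32
tool_pos: [0.6423, 0.1002, 0.236]
ee_rot: [0.054, 1.572, -0.06]
force: [-0.0, 0.2, -3.0]
opening: 0.0398
```

{"name": "play_rows", "arguments": {
  "targets": [
    {"x": 0,"y": 0,"z": -0.0015,"twist": 0},
    {"x": 0,"y": 0,"z": -0.003,"twist": 0},
    {"x": 0,"y": 0,"z": -0.004,"twist": 0}
  ]
}}

```text
time_s: 22.7
tool_pos: [0.6426, 0.1001, 0.2328]
ee_rot: [0.054, 1.571, -0.059]
force: [-2.8, -0.8, 8.4]
opening: 0.0394
```

```bash
python3 -c "
from h import *
st()
"
```

```text
t 22.7 pos [0.6426 0.1001 0.2328] jawyaw 85.85 xdir [-0.001 -0.003 -1.   ] F [-2.8 -0.8  8.4] open 0.0394 q7 [-0.45  0.66  0.32  1.7  -0.27  0.83  1.49]
```

Floor contact came at the expected height. Releasing.

{"name": "play_rows", "arguments": {
  "targets": [
    {"x": 0,"y": 0,"z": 0,"twist": 0},
    {"x": 0,"y": 0,"z": 0,"twist": 0},
    {"x": 0,"y": 0,"z": 0,"twist": 0},
    {"x": 0,"y": 0,"z": 0,"twist": 0},
    {"x": 0,"y": 0,"z": 0,"twist": 0}
  ],
  "hand": 0
}}

```text
time_s: 23.32
tool_pos: [0.6426, 0.1002, 0.2328]
ee_rot: [0.054, 1.571, -0.059]
force: [0.6, 0.9, -0.1]
opening: 0.0859
```

{"name": "play_rows", "arguments": {
  "targets": [
    {"x": 0,"y": 0,"z": 0.03,"twist": 0},
    {"x": 0,"y": 0,"z": 0.08,"twist": 0},
    {"x": 0,"y": 0,"z": 0.14,"twist": 0},
    {"x": 0,"y": 0,"z": 0.17,"twist": 0},
    {"x": 0,"y": 0,"z": 0.17,"twist": 0}
  ]
}}

```text
time_s: 23.95
tool_pos: [0.6433, 0.1, 0.4058]
ee_rot: [0.056, 1.566, -0.058]
force: [0.4, -0.5, -0.5]
opening: 0.0852
```

```bash
python3 -c "
from h import *
look('wrist','w13x'); f=look('wrist','w13');st()
"
```

```text
t 24.05 pos [0.6424 0.1002 0.4024] jawyaw 85.86 xdir [-0.001 -0.003 -1.   ] F [-0.3  0.3 -0.4] open 0.0853 q7 [-0.49  0.49  0.39  1.53 -0.19  1.16  1.43]
```

View pics/w13.png

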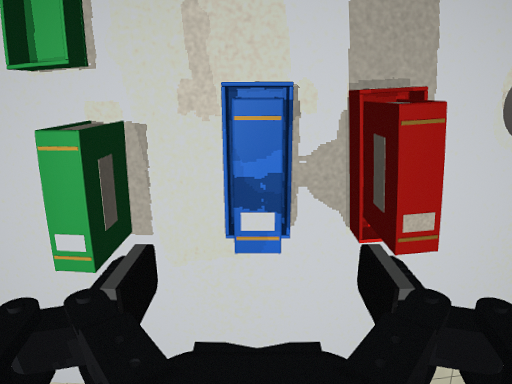

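The blue book is seated (222–293 px) and the red one still stands in its tray. Now the green book.

{"name": "play_rows", "arguments": {
  "targets": [
    {"x": 0.009,"y": -0.168,"z": 0,"twist": -1.3},
    {"x": 0.009,"y": -0.168,"z": 0,"twist": -1.3},
    {"x": 0.009,"y": -0.168,"z": 0,"twist": -1.3},
    {"x": 0.009,"y": -0.168,"z": 0,"twist": -1.3},
    {"x": 0.009,"y": -0.168,"z": 0,"twist": -1.3}
  ]
}}

```text
time_s: 24.68
tool_pos: [0.6512, -0.0672, 0.4009]
ee_rot: [0.073, 1.573, -0.076]
force: [0.2, 0.8, 0.3]
opening: 0.0853
```

```bash
python3 -c "
from h import *
for i in range(2): grab_frame('wrist')
f=look('wrist','w14')
for v in (60,80,100): book(f,'green',z=.1,vmin=v)
for v in (20,60): book(f,'green',z=.04,vmin=v,box=(0,0,512,100))
st()
"
```

```text
green (230, 103, 51, 153) [651.8 -68.5] [127.5  38.9] -5.4
green (161, 0, 77, 42) [523.2 -97.8] [55.  29.5] 86.7
green (230, 103, 51, 153) [651.8 -68.5] [127.5  38.9] -5.4
green (161, 0, 77, 42) [522.8 -97.9] [54.7 29.5] 87.5
green (230, 103, 51, 84) [621.1 -65.7] [65.7 38.6] -5.5
green (232, 199, 47, 57) [690.  -72.2] [50.6 38.7] -5.3
green (161, 0, 79, 47) [ 514.  -105.6] [70.5 40.2] 83.6
green (161, 0, 77, 42) [ 510.  -106.1] [67.2 36.1] 86.7
t 24.82 pos [ 0.6515 -0.066   0.4017] jawyaw 84.7 xdir [-0.003 -0.002 -1.   ] F [0.5 0.4 0.5] open 0.0855 q7 [-0.25  0.5   0.42  1.52 -0.21  1.16  1.68]
```

View pics/w14.png

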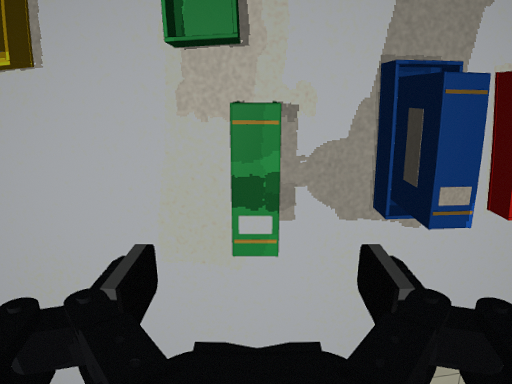

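The green book is at 230–281 × 103–256 px, clear on both sides. Descending.

{"name": "play_rows", "arguments": {
  "targets": [
    {"x": 0,"y": -0.0023,"z": -0.03,"twist": 0},
    {"x": 0,"y": -0.0023,"z": -0.08,"twist": 0},
    {"x": 0,"y": -0.0023,"z": -0.13,"twist": 0},
    {"x": 0,"y": -0.0023,"z": -0.15,"twist": 0},
    {"x": 0,"y": -0.0023,"z": -0.15,"twist": 0}
  ]
}}

```text
time_s: 25.45
tool_pos: [0.6514, -0.0676, 0.2509]
ee_rot: [0.07, 1.574, -0.074]
force: [-0.1, -0.4, -0.4]
opening: 0.0851
```

```bash
python3 -c "
from h import *
f=grab_frame('wrist')
book(f,'green',z=.1,vmin=60)
st()
"
```

```text
green (200, 111, 115, 231) [634.4 -67.1] [94.  39.2] -5.4
t 25.5 pos [ 0.652  -0.0679  0.2525] jawyaw 84.74 xdir [-0.002 -0.002 -1.   ] F [0.1 0.1 0.1] open 0.0855 q7 [-0.21  0.65  0.36  1.67 -0.28  0.87  1.74]
```

{"name": "play_rows", "arguments": {
  "targets": [
    {"x": 0,"y": -0.0005,"z": -0.015,"twist": 0},
    {"x": 0,"y": -0.0005,"z": -0.025,"twist": 0},
    {"x": 0,"y": -0.0005,"z": -0.025,"twist": 0}
  ]
}}

```text
time_s: 25.88
tool_pos: [0.6517, -0.0684, 0.2269]
ee_rot: [0.071, 1.573, -0.074]
force: [0.2, 0.1, 0.1]
opening: 0.0856
```

{"name": "play_rows", "arguments": {
  "targets": [
    {"x": 0,"y": 0,"z": 0,"twist": 0},
    {"x": 0,"y": 0,"z": 0,"twist": 0},
    {"x": 0,"y": 0,"z": 0,"twist": 0},
    {"x": 0,"y": 0,"z": 0,"twist": 0},
    {"x": 0,"y": 0,"z": 0,"twist": 0}
  ],
  "hand": 255
}}

```text
time_s: 26.5
tool_pos: [0.6519, -0.0683, 0.2273]
ee_rot: [0.07, 1.572, -0.074]
force: [-0.4, 1.0, 5.1]
opening: 0.0393
```

{"name": "play_rows", "arguments": {
  "targets": [
    {"x": 0,"y": 0,"z": 0.02,"twist": 0},
    {"x": 0,"y": 0,"z": 0.06,"twist": 0},
    {"x": 0,"y": 0,"z": 0.11,"twist": 0},
    {"x": 0,"y": 0,"z": 0.145,"twist": 0},
    {"x": 0,"y": 0,"z": 0.145,"twist": 0}
  ]
}}

```text
time_s: 27.12
tool_pos: [0.6524, -0.0689, 0.3761]
ee_rot: [0.071, 1.566, -0.074]
force: [-0.0, 0.4, -4.1]
opening: 0.0395
```

```bash
python3 -c "
from h import *
st()
"
```

```text
t 27.12 pos [ 0.6524 -0.0689  0.3761] jawyaw 84.71 xdir [ 0.003 -0.002 -1.   ] F [-0.   0.4 -4.1] open 0.0395 q7 [-0.24  0.52  0.41  1.55 -0.22  1.11  1.7 ]
```

{"name": "play_rows", "arguments": {
  "targets": [
    {"x": -0.04,"y": -0.007,"z": 0,"twist": 1},
    {"x": -0.09,"y": -0.015,"z": 0,"twist": 2},
    {"x": -0.145,"y": -0.025,"z": 0,"twist": 2.2},
    {"x": -0.19,"y": -0.033,"z": 0,"twist": 2.2},
    {"x": -0.204,"y": -0.033,"z": 0,"twist": 2.2}
  ]
}}

```text
time_s: 27.75
tool_pos: [0.445, -0.1026, 0.375]
ee_rot: [0.043, 1.57, -0.045]
force: [1.4, 1.3, -3.5]
opening: 0.0397
```

{"name": "play_rows", "arguments": {
  "targets": [
    {"x": 0,"y": 0,"z": 0,"twist": 0},
    {"x": 0,"y": 0,"z": -0.04,"twist": 0},
    {"x": 0,"y": 0,"z": -0.075,"twist": 0},
    {"x": 0,"y": 0,"z": -0.075,"twist": 0},
    {"x": 0,"y": 0,"z": -0.075,"twist": 0}
  ]
}}

```text
time_s: 28.38
tool_pos: [0.4461, -0.1026, 0.3007]
ee_rot: [0.042, 1.57, -0.045]
force: [0.9, 0.5, -3.1]
opening: 0.0398
```

```bash
python3 -c "
from h import *
for i in range(3): grab_frame('wrist')
f=look('wrist','w15'); st(); cv2.imwrite('pics/w15z.png',cv2.resize(f['image'][70:130,170:350,::-1],(792,264)))
import pickle; pickle.dump(f,open('f15.pkl','wb'))
"
```

```text
t 28.57 pos [ 0.4456 -0.1027  0.3011] jawyaw 86.81 xdir [ 0.002 -0.001 -1.   ] F [ 0.3 -1.2 -3.5] open 0.0394 q7 [-0.22  0.3   0.41  2.12 -0.17  0.75  1.82]
```

View pics/w15z.png

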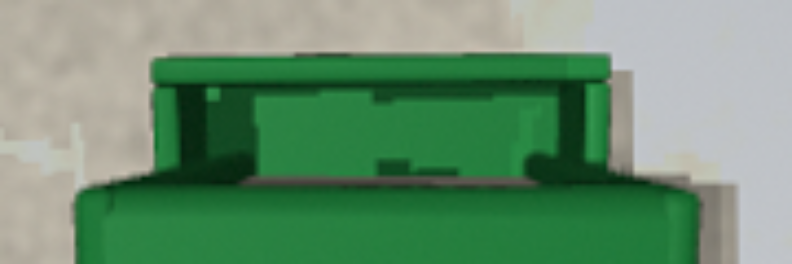

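View pics/w15.png

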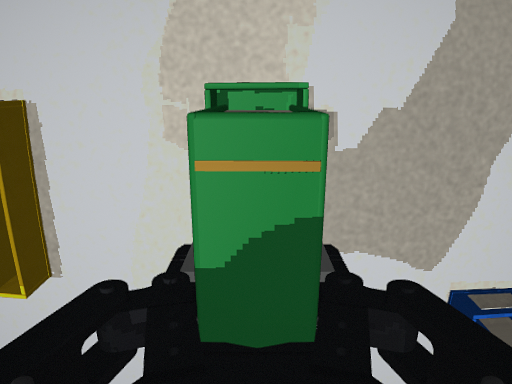

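The green tray's near rim spans 204.5–308.6 px at row 82.5.

```bash
python3 -c "
from h import *
import pickle
f=pickle.load(open('f15.pkl','rb'))
P=toplane(f,[(204.8,82.8),(308.6,82.3)],.04)[:,:2]*1000
Q=toplane(f,[(226.5,110),(291,110)],.3011-.2273)[:,:2]*1000
a=np.radians(-3.1);v=np.array([np.cos(a),np.sin(a)]); print(P,P.mean(0)+79*v,Q,Q.mean(0)+65*v)
"
```

```text
[[ 368.43001336 -132.69350059]
 [ 371.82274083  -65.94800688]] [ 449.01077406 -103.59297996] [[ 385.13561626 -116.99548979]
 [ 387.11957537  -81.09131882]] [ 451.03247938 -102.55852715]
```

{"name": "play_rows", "arguments": {
  "targets": [
    {"x": 0.002,"y": -0.0005,"z": 0,"twist": 0},
    {"x": 0.002,"y": -0.0005,"z": -0.02,"twist": 0},
    {"x": 0.002,"y": -0.0005,"z": -0.04,"twist": 0},
    {"x": 0.002,"y": -0.0005,"z": -0.061,"twist": 0},
    {"x": 0.002,"y": -0.0005,"z": -0.066,"twist": 0}
  ]
}}

```text
time_s: 29.2
tool_pos: [0.4475, -0.1031, 0.2345]
ee_rot: [0.043, 1.569, -0.045]
force: [0.1, 0.2, -3.2]
opening: 0.0393
```

{"name": "play_rows", "arguments": {
  "targets": [
    {"x": 0,"y": 0,"z": -0.0015,"twist": 0},
    {"x": 0,"y": 0,"z": -0.003,"twist": 0},
    {"x": 0,"y": 0,"z": -0.0045,"twist": 0}
  ]
}}

```text
time_s: 29.58
tool_pos: [0.4483, -0.1031, 0.2311]
ee_rot: [0.043, 1.567, -0.044]
force: [-2.9, 5.6, 27.6]
opening: 0.0396
```

```bash
python3 -c "
from h import *
st()
"
```

```text
t 29.57 pos [ 0.4483 -0.1031  0.2311] jawyaw 86.82 xdir [ 0.003 -0.001 -1.   ] F [-2.9  5.6 27.6] open 0.0396 q7 [-0.16  0.43  0.35  2.18 -0.26  0.57  1.9 ]
```

{"name": "play_rows", "arguments": {
  "targets": [
    {"x": 0,"y": 0,"z": 0,"twist": 0},
    {"x": 0,"y": 0,"z": 0,"twist": 0},
    {"x": 0,"y": 0,"z": 0,"twist": 0}
  ]
}}

```text
time_s: 29.95
tool_pos: [0.4486, -0.1031, 0.2313]
ee_rot: [0.043, 1.566, -0.044]
force: [0.5, 0.6, 0.2]
opening: 0.0391
```

{"name": "play_rows", "arguments": {
  "targets": [
    {"x": 0,"y": 0,"z": 0,"twist": 0},
    {"x": 0,"y": 0,"z": 0,"twist": 0},
    {"x": 0,"y": 0,"z": 0,"twist": 0},
    {"x": 0,"y": 0,"z": 0,"twist": 0},
    {"x": 0,"y": 0,"z": 0,"twist": 0}
  ],
  "hand": 0
}}

```text
time_s: 30.58
tool_pos: [0.4486, -0.1031, 0.2313]
ee_rot: [0.043, 1.566, -0.044]
force: [0.1, -0.5, -0.5]
opening: 0.0852
```

{"name": "play_rows", "arguments": {
  "targets": [
    {"x": 0,"y": 0,"z": 0.03,"twist": 0},
    {"x": 0,"y": 0,"z": 0.08,"twist": 0},
    {"x": 0,"y": 0,"z": 0.14,"twist": 0},
    {"x": 0,"y": 0,"z": 0.17,"twist": 0},
    {"x": 0,"y": 0,"z": 0.17,"twist": 0}
  ]
}}

```text
time_s: 31.2
tool_pos: [0.4492, -0.1033, 0.4035]
ee_rot: [0.043, 1.561, -0.044]
force: [0.8, 0.2, 0.2]
opening: 0.0852
```

{"name": "play_rows", "arguments": {
  "targets": [
    {"x": -0.02,"y": 0.05,"z": 0.06,"twist": 0},
    {"x": -0.02,"y": 0.1,"z": 0.06,"twist": 0},
    {"x": -0.02,"y": 0.15,"z": 0.06,"twist": 0},
    {"x": -0.02,"y": 0.2,"z": 0.06,"twist": 0},
    {"x": -0.02,"y": 0.25,"z": 0.06,"twist": 0}
  ]
}}

```text
time_s: 31.82
tool_pos: [0.4287, 0.1483, 0.4623]
ee_rot: [0.042, 1.563, -0.044]
force: [0.7, -0.1, 0.2]
opening: 0.0853
```

{"name": "play_rows", "arguments": {
  "targets": [
    {"x": -0.02,"y": 0.05,"z": 0.0,"twist": 0},
    {"x": -0.04,"y": 0.1,"z": 0.0,"twist": 0},
    {"x": -0.06,"y": 0.15,"z": 0.0,"twist": 0},
    {"x": -0.08,"y": 0.2,"z": 0.0,"twist": 0},
    {"x": -0.1,"y": 0.25,"z": 0.0,"twist": 0}
  ]
}}

```text
time_s: 32.45
tool_pos: [0.3278, 0.3996, 0.4608]
ee_rot: [0.041, 1.564, -0.045]
force: [0.5, -0.1, 0.6]
opening: 0.0855
```

```bash
python3 -c "
from h import *
st(); f=look('top','t16'); look('scene','s16')
im=cv2.imread('pics/t16.png')[130:280,80:410]
cv2.imwrite('pics/t16z.png',cv2.resize(cv2.convertScaleAbs(im,alpha=1.5),(792,360),interpolation=cv2.INTER_CUBIC))
im=cv2.imread('pics/s16.png')[110:310,160:380]
cv2.imwrite('pics/s16z.png',cv2.resize(cv2.convertScaleAbs(im,alpha=1.5),(660,600),interpolation=cv2.INTER_CUBIC))
"
```

```text
t 32.45 pos [0.3278 0.3996 0.4608] jawyaw 86.84 xdir [ 0.006 -0.003 -1.   ] F [ 0.5 -0.1  0.6] open 0.0855 q7 [-1.01  0.21  0.02  1.75  0.    1.18  0.53]
```

View pics/t16z.png

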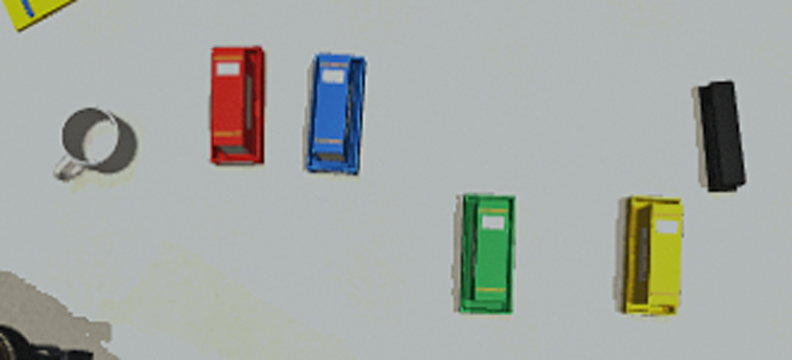

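View pics/s16z.png

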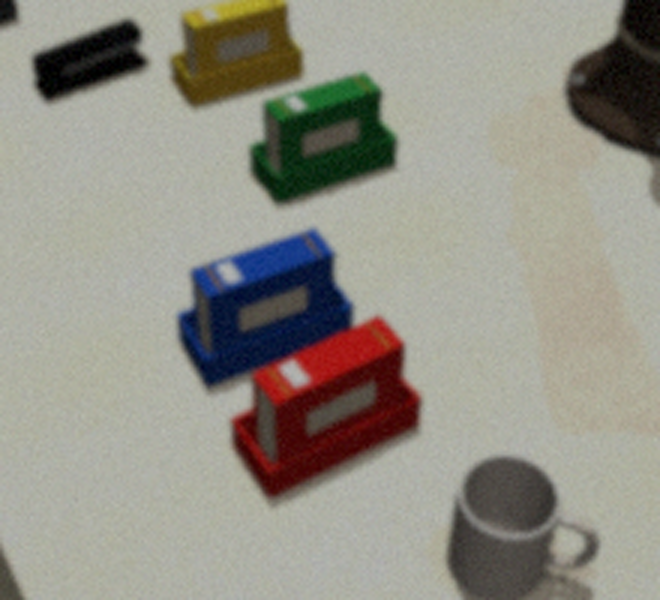

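Both views show all four books upright in trays of their own colour, with the mug and stapler at their first pixels. I'll run one numeric check and then hand in.

```bash
python3 -c "
from h import *
a=cv2.imread('pics/top0.png'); b=cv2.imread('pics/t16.png')
for n,(x,y,w,h) in dict(mug=(98,170,38,40),stapler=(366,158,30,58)).items():
    print(n,cv2.phaseCorrelate(*[cv2.cvtColor(i[y:y+h,x:x+w],cv2.COLOR_BGR2GRAY).astype(float) for i in (a,b)]))
f=grab_frame('top')
for c,v in (('red',110),('blue',110),('green',110),('yellow',120)): book(f,c,z=.104,vmin=v,box=(140,140,370,270))
st()
from bench import sign_off
print(sign_off())
"
```

```text
mug ((-0.02671150257517141, 0.05372312549714664), 0.9946975043209786)
stapler ((0.010539532150305675, 0.0069173015318853), 0.9831260903741591)
red (168, 150, 20, 47) [641.  223.2] [145.   58.7] 0.1
blue (208, 152, 23, 49) [630.   94.5] [148.3  62. ] -3.6
yellow (343, 212, 21, 49) [ 441.2 -314. ] [148.2  61. ] -3.1
t 32.6 pos [0.3268 0.4007 0.4604] jawyaw 87.16 xdir [ 0.005 -0.003 -1.   ] F [ 0.6 -1.3  0.3] open 0.0853 q7 [-1.01  0.21  0.02  1.75  0.    1.18  0.53]
the job is handed in; nothing more can be done
None
```

All four books stand spine up in the trays of their own colour. I handed the job in at about 32.6 s of robot time, with the arm clear and the gripper open.

- **Placing:** I gripped each book across its 40 mm at 50 N. Each was lowered until it touched the tray floor, 4 mm above the height it was gripped at on the desk to within 1 mm, and only then released. Touchdown forces were 5 to 28 N at the wrist. The highest was the green book, which I eased off before opening the gripper.
- **Last views:** the top and scene pictures show every book upright inside its tray. The mug and stapler moved less than 0.1 pixel, about 0.2 mm, between the first and last top pictures.
- **What disagreed or failed:** the final colour check of spine positions did not work. Each book merged with its same-coloured tray, and green gave no result, so book positions inside the trays rest on the pictures and the contact heights. The top and wrist cameras also differed by up to 4 mm on tray positions, which I averaged; that is well within the 10 mm clearance.

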